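# Make up two water-sampling kits in their trays

## Task

Make up the two water-sampling kits from the stock standing along the front of the sink. The tray with three pockets is the bacteriology kit: scrub brush (to clean the tap), small amber dropper bottle of disinfectant and one sample jar; the tray with two pockets is the metals kit: the clear reagent bottle of preservative and the other sample jar, in either pocket. Stand each thing upright and fully down in a pocket made for it, setting it down rather than dropping it and never tipping a jar or bottle over, and leave the large amber bottle and the rubber stopper where they are.

Things in the scene. Friction and masses are not known exactly. Their poses are not given: they have to be found in the camera images.
- tray_three: white kit tray, fixed; 210 (x) x 118 (y) x 24 mm plus 8 mm grip lips at the ends. Origin: centre of underside, z up, x roughly away from the robot. Three pockets on its x axis, 20 mm deep, floor 4 mm above origin: x=-74 mm oblong, 46 along x by 102 along y, for the brush; x=-9 round, 56 mm wide, for the dropper bottle; x=+61 round, 72 mm wide, for a jar.
- tray_two: white kit tray, fixed; 166 (x) x 88 (y) x 24 mm plus 8 mm grip lips at the ends. Origin: centre of underside, z up, x roughly away from the robot. Two round pockets on its x axis at x=-39 and +39 mm, each 72 mm wide, 20 mm deep, floor 4 mm above origin; each takes the reagent bottle or a jar.
- jar_a: clear sample jar with a blue screw lid; one of a pair; 59 mm in diameter over the lid (z 49 to 65 mm), body 56 mm, 65 mm high. Origin: centre of the underside, z up. The two jars are alike and interchangeable. Closed and rigid; under 0.14 kg.
- jar_c: clear sample jar with a blue screw lid; the other of the pair; 59 mm in diameter over the lid (z 49 to 65 mm), body 56 mm, 65 mm high. Origin: centre of the underside, z up. The two jars are alike and interchangeable. Closed and rigid; under 0.14 kg.
- drop_bottle: small amber dropper bottle with a white cap: 40 mm in diameter up to 70 mm, cap 27 mm, 78 mm high. Origin: centre of the underside, z up. Rigid, under 0.1 kg; grasp the body.
- reagent_bottle: clear glass reagent bottle with a blue cap: 56 mm in diameter up to 100 mm, cap 45 mm, 108 mm high. Origin: centre of the underside, z up. Rigid, under 0.35 kg; grasp the body.
- scrub_brush: cream scrub brush standing on its bristles, 55 mm high: base 86 mm long (its y) by 30 mm wide (its x); on top a loop handle along y whose bar is 10 mm wide, z 46 to 55 mm, y -20 to +20. Origin: centre of underside, z up. One rigid solid tapering up to the bar, under 0.1 kg; grasp the bar across its width, at the very top. It starts lying roughly along the sink front.
- amber_bottle: bystander: large amber bottle with a black cap, 66 mm in diameter, 138 mm high, behind the left end of the row of stock. Origin: centre of the underside. Not part of either kit.
- stopper: bystander: dark rubber stopper, 33 mm across, 27 mm high, just left of the row of stock. Origin: centre of the underside. Not part of either kit.

How it is judged:
By the outcome, as a careful person would: the job done as asked, in the order asked, and still so for the second after the job is handed in, with the robot touching nothing.
It also fails if it takes over 128 s, if anything falls off the work surface, if the arm or the gripper's body presses on something with over 40 N, if the wrist force passes 120 N, or if a joint passes its speed limit or range.

## Robot

A 6-joint arm with a two-finger parallel gripper is mounted at the origin on a cart in front of the work surface, level with it; the furniture and walls round the work are solid. World frame = base frame: x ahead of the robot, y to its left, z up, the work surface at z = 0. Lengths are in m, angles in rad, forces in N, time in s.
With the tool pointing down it reaches from about 0.275 to 0.825 m from the base axis. Payload 5.2 kg.
Tool frame: the origin (TCP) lies midway between the tips of the shut fingers; the grasp point (between the pads) lies 19 mm behind it (ctrl.pinch_z is the x of the grasp point in the tool frame, in m); x points along the fingers, z is the direction in which the jaws open and shut, and the axes are right-handed (so a half turn about x gives the same grasp; the last joint's range is limited). The gripper opens to 93 mm and grips with 3 to 60 N. Pads are 15 mm wide; open, the fingers measure 128 mm over their backs; the gripper's body (75 mm by 188 mm) begins 65 mm behind the grasp point.
Start: joints at [1.062, 0.259, 1.535, -0, 1.348, -0.203], TCP at [0.166, 0.524, 0.219] pointing down, gripper open.
Joint ranges: [-3.14, 3.14], [-0.91, 2.08], [0.19, 2.58], [-1.22, 4.36], [0.22, 2.71], [-3.12, 3.12]. Speed limits (rad/s): [2.57, 2.57, 3.14, 3.14, 3.14, 3.14].

## Interface

Orientations are given as a unit quaternion [x, y, z, w].
In Python, from rig import telemetry, viewer, order, ctrl gives the robot as it stands.
- The arm moves only by the tool carry_out, never from a script. Its argument "targets" is a list of rows, each a list of 2 entries, a list of its own where there are three numbers: the shift along the tool's x, y, z in mm, then the turn, a rotation vector about the tool's x, y, z in rad. In form: [[[x, y, z], [wx, wy, wz]], ...]. A call has 1 to 8 rows; each row shifts and turns the commanded pose from where the row before left it, along the tool's axes as they then stand; what a row does not reach is not made up. A row lasts 1/10 s, in which the tool goes at most 50 mm and 8.59 degrees, less where a joint would pass 70% of its speed; a pose out of reach is approached as far as the arm can. A call with a gripper value outside its range is refused whole. "fingers" is the finger opening in mm, from 0 to 93, set as the call begins (left out, the last holds). The fingers move at their own pace and stop on an object; "squeeze" is the grip in N (left out, the last holds). Time passes only in rows, so rows that do not move let the fingers close. It gives the time, the measured TCP pose, the force and the opening at its end, in the units of the state.
- telemetry.state(): the state, without advancing time (a new reading comes with each control period).
- viewer.get_image(name): name is "scene" or "top"; returns a dict with "image" (420x560x3 uint8, red, green, blue), "camera_matrix" (3x3 intrinsics, pixels), "k1" (the pictures are not rectified: a ray, as slopes to the right and down, at radius r is drawn at 1 + k1 r^2 times it, then the intrinsics apply), "xyz" and "attitude" of the camera in the world. Camera axes: x right, y down, z forward; pixel columns grow to the right and rows downward; lengths in m; the calibration is good to about 2 mm. A picture is of the moment at which its call begins. There is no depth.
- order.finish_job(): hands the job in, once; it reports no verdict.
The state is a dict: "t": time; "joints": joint angles; "joint_velocities": joint speeds; "joint_efforts": joint torques, N m; "eef_pos": TCP position; "eef_rot": TCP orientation; "force": force on the tool from outside, world axes, zero at the start; "wrist_torque": the same for the moment, N m; "width": finger opening in m.
Only numpy, scipy, OpenCV 4.12 (cv2) and the standard library are available. Lean on these libraries where they do the work, as an engineer would, in place of code of your own. Each camera call takes 0.05 s, during which the arm holds its last target.

## Working session

There is one attempt and no reset: what is moved stays moved. The work goes in short steps, Python scripts to look and compute and a tool call to move; the robot and the scene stay as the last step left them, time stands still between calls to the robot, and variables do not carry over. Pictures are saved under pics/ and viewed, and the job is handed in when it is done.

Besides the shell and the picture viewer there is one more tool, called after "Emit:" by a JSON object that holds its "op" and its "data". carry_out: Moves the arm, as the interface text tells. Its arguments: {"type":"object","properties":{"targets":{"type":"array"},"fingers":{"type":"number"},"squeeze":{"type":"number"}},"required":["targets"]}

```bash
mkdir -p pics; ls
cat > h.py <<'E'
import numpy as np, cv2
from rig import telemetry, viewer, order, ctrl
from scipy.spatial.transform import Rotation as R
def shot(n,f):
    d=viewer.get_image(n); cv2.imwrite('pics/'+f,d['image'][:,:,::-1]); np.savez('pics/'+f+'.npz',**{k:np.asarray(v) for k,v in d.items()}); return d
E
python3 - <<'E'
from h import *
for n in ['scene','top']:
    d=shot(n,n+'0.png'); print(n,d['camera_matrix'],d['k1'],d['xyz'],d['attitude'])
print(telemetry.state()); print(ctrl.pinch_z,[a for a in dir(ctrl) if a[0]!='_'])
E
```

```text
pics
scene [[499.04728359   0.         280.74337507]
 [  0.         499.04728359 203.4417431 ]
 [  0.           0.           1.        ]] 0.00956039997507831 [-0.38138501  1.21860038  0.64909811] [-0.28330579  0.79102938 -0.50962407  0.18518548]
top [[466.79595096   0.         279.7008577 ]
 [  0.         466.79595096 218.00350038]
 [  0.           0.           1.        ]] -0.027449198338636425 [0.24187394 0.15383066 1.54845965] [ 0.71284821 -0.69708254  0.05904976 -0.04936076]
{'t': 0.1, 'joints': array([ 1.06220258e+00,  2.59261774e-01,  1.53595384e+00, -7.61169512e-07,
        1.34797259e+00, -2.02820454e-01]), 'joint_velocities': array([-0.00109995, -0.00117407, -0.00128391,  0.00045726,  0.00027101,
       -0.00131613]), 'joint_efforts': array([ 1.67662773e-03, -4.38217020e+01, -2.84641546e+01,  7.17239734e-02,
        3.61810683e-02, -1.84244811e-05]), 'eef_pos': array([0.16531996, 0.5240691 , 0.21791326]), 'eef_rot': array([-0.41825708,  0.57082617,  0.4177866 ,  0.56980072]), 'force': array([ 0.66926346,  0.04520606, -0.0667918 ]), 'wrist_torque': array([-0.04176248, -0.01169527,  0.00900912]), 'width': 0.09280571819404722}
-0.0188 ['PlanningError', 'pinch_z']
```

View pics/scene0.png

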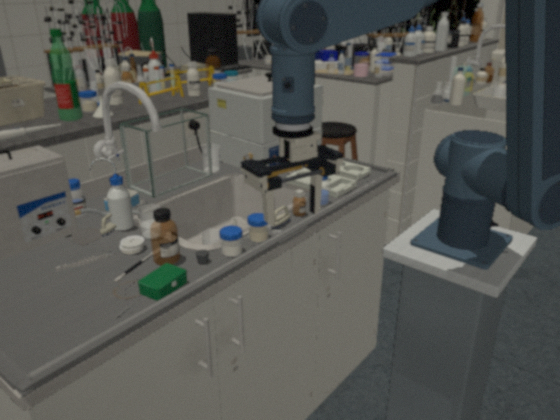

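View pics/top0.png

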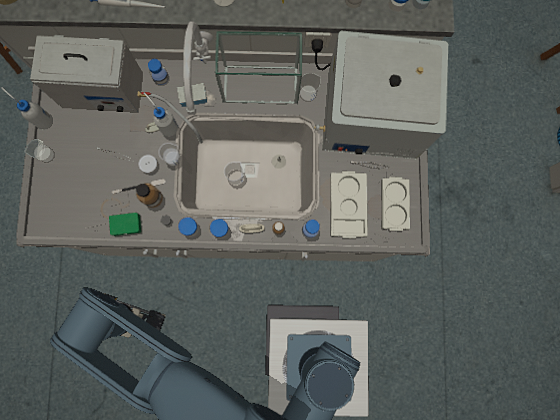

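Run:
```python
import cv2
a=cv2.imread('pics/top0.png'); 
cv2.imwrite('pics/z1.png',cv2.resize(a[165:250,130:330],None,fx=4,fy=4,interpolation=cv2.INTER_CUBIC))
cv2.imwrite('pics/z2.png',cv2.resize(a[160:250,310:430],None,fx=6,fy=6,interpolation=cv2.INTER_CUBIC))
```

```text
(no output)
```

View pics/z1.png

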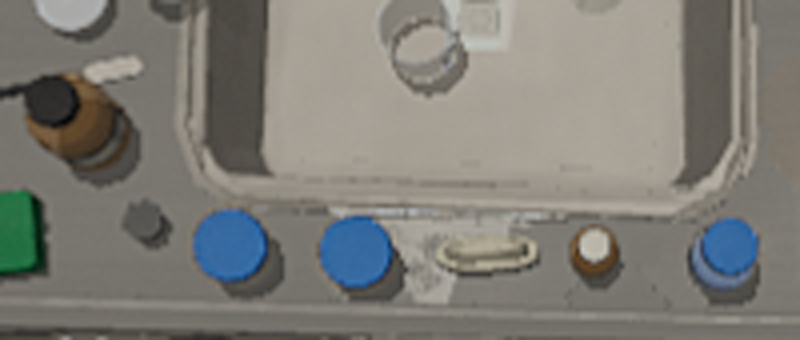

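View pics/z2.png

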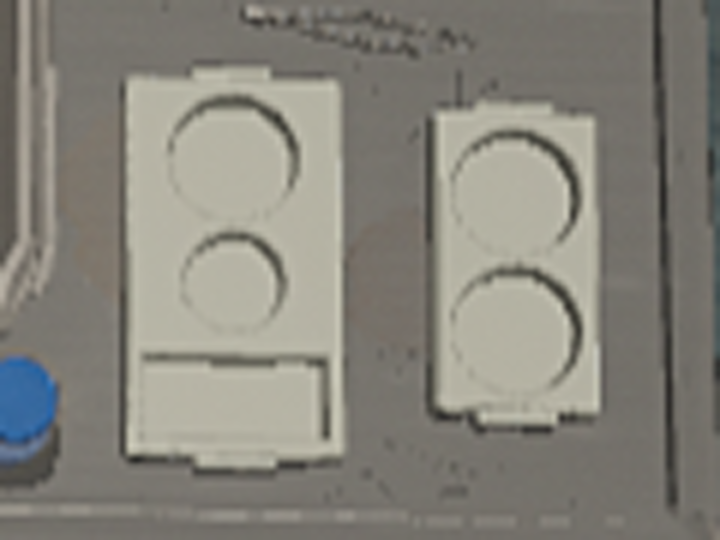

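```bash
cat >> h.py <<'E'
def ray2plane(d,uv,z):
    K=np.asarray(d['camera_matrix']);k=float(d['k1'])
    p=(np.asarray(uv,float).reshape(-1,2)-K[:2,2])/[K[0,0],K[1,1]]
    q=p.copy()
    for _ in range(20): q=p/(1+k*(q**2).sum(1,keepdims=True))
    v=R.from_quat(d['attitude']).apply(np.c_[q,np.ones(len(q))]); o=np.asarray(d['xyz'])
    return o+v*((z-o[2])/v[:,2])[:,None]
def proj(d,P):
    K=np.asarray(d['camera_matrix']);k=float(d['k1'])
    c=R.from_quat(d['attitude']).inv().apply(np.atleast_2d(P)-d['xyz']); q=c[:,:2]/c[:,2:]
    return q*(1+k*(q**2).sum(1,keepdims=True))*K[0,0]+K[:2,2]
def blobs(m,box,amin=20):
    x0,y0,x1,y1=box; mm=np.zeros(m.shape,np.uint8); mm[y0:y1,x0:x1]=m[y0:y1,x0:x1]*255
    n,l,s,c=cv2.connectedComponentsWithStats(mm)
    return [(s[i],c[i],l==i) for i in range(1,n) if s[i][4]>=amin]
E
cat > m.py <<'E'
from h import *
d=dict(np.load('pics/top0.png.npz')); a=d['image']; hsv=cv2.cvtColor(a,cv2.COLOR_RGB2HSV)
H,S,V=[hsv[:,:,i].astype(int) for i in range(3)]
m=(H>100)&(H<120)&(S>150)
for s,c,l in blobs(m,(130,160,330,250)):
    print('blue',s,c.round(2),[ray2plane(d,c,z)[0].round(4) for z in(.065,.108)], 'w,h mm', ray2plane(d,[[s[0],s[1]],[s[0]+s[2],s[1]+s[3]]],.065).round(4).tolist())
for px in [(279,227),(250,228),(348,240),(253,229),(340,222),(330,222),(345,235),(268,225)]: print(px,hsv[px[1],px[0]])
E
python3 m.py
```

```text
blue [179 218  18  17 247] [187.34 226.09] [array([0.4384, 0.4309, 0.065 ]), array([0.4327, 0.4229, 0.108 ])] w,h mm [[0.464, 0.459, 0.065], [0.4105, 0.3987, 0.065]]
blue [210 219  18  18 243] [218.65 227.58] [array([0.436 , 0.3306, 0.065 ]), array([0.4303, 0.3255, 0.108 ])] w,h mm [[0.4631, 0.3595, 0.065], [0.4063, 0.2996, 0.065]]
blue [306 220  13  14 142] [312.02 226.27] [array([0.4472, 0.0315, 0.065 ]), array([0.4412, 0.0351, 0.108 ])] w,h mm [[0.4671, 0.0512, 0.065], [0.4227, 0.0089, 0.065]]
(279, 227) [ 21  24 184]
(250, 228) [ 23  42 144]
(348, 240) [ 21  20 127]
(253, 229) [ 23  48 112]
(340, 222) [ 26  24 183]
(330, 222) [19 27 75]
(345, 235) [ 25  24 179]
(268, 225) [ 21  21 124]
```

```bash
cat >> m.py <<'E'
print('cap')
for s,c,l in blobs((V>150)&(S<60),(270,220,290,236),10): print(s,c.round(2),ray2plane(d,c,.078)[0].round(4))
print('dropbody', [ (s,c.round(2),ray2plane(d,c,.07)[0].round(4)) for s,c,l in blobs(((S>90)&(H<25))|((V>150)&(S<60)),(270,220,290,240),10)])
print(hsv[224:236,236:268,1]); print(hsv[224:236,236:268,2])
print('tray')
from scipy.optimize import least_squares
for box in [(322,165,375,242),(378,165,418,242)]:
    for s,c,l in blobs((V>130)&(S<50),box,500):
        mm=l.astype(np.uint8); cs,_=cv2.findContours(mm,cv2.RETR_EXTERNAL,cv2.CHAIN_APPROX_NONE)
        cnt=max(cs,key=cv2.contourArea).reshape(-1,2)
        P=ray2plane(d,cnt,.024)[:,:2].astype(np.float32)
        # long-side edges: fit lines
        print(s,c,cv2.minAreaRect(P))
        for side in (0,1):
            q=[]
            for r in range(s[1]+8,s[1]+s[3]-8):
                xs=np.where(l[r])[0]; q.append((xs.min()-.5 if side==0 else xs.max()+.5,r))
            W=ray2plane(d,q,.024); f=cv2.fitLine(W[:,:2].astype(np.float32),cv2.DIST_HUBER,0,.001,.001).ravel(); print('side',side,f.round(4), 'yaw',np.arctan(f[1]/f[0]).round(4))
        ys=np.where(l.any(1))[0]
        for r0,fn in ((0,np.min),(1,np.max)):
            q=[]
            for x in range(s[0]+3,s[0]+s[2]-3):
                yy=np.where(l[:,x])[0]; q.append((x,fn(yy)+(-.5 if r0==0 else .5)))
            print('end',r0,(ray2plane(d,q,.024)[:,0]*1000).round(0).astype(int).tolist())
E
python3 m.py | tail -n +12
```

```text
cap
[275 222   7   8  46] [278.13 225.78] [0.4444 0.1405 0.078 ]
dropbody [(array([273, 222,  11,  12,  90], dtype=int32), array([278.01, 227.69]), array([0.4394, 0.1407, 0.07  ]))]
[[19 21 23 23 20 24 23 30 29 31 36 35 36 40 40 37 38 38 38 39 37 40 44 41
  39 37 27 20 18 18 20 18]
 [20 21 19 20 24 36 36 44 44 40 40 42 43 39 39 39 41 40 40 39 39 41 46 44
  45 43 39 37 24 16 20 20]
 [21 20 15 31 40 41 42 41 45 41 41 40 39 37 39 39 39 37 40 39 38 38 39 41
  44 44 42 42 29 19 20 23]
 [20 21 17 38 40 44 45 43 42 40 39 38 38 38 41 39 39 38 42 42 40 43 44 47
  46 40 42 41 35 15 20 24]
 [21 21 16 36 39 39 44 46 47 44 39 41 42 41 42 43 43 44 43 45 46 45 44 48
  44 35 42 41 41 15 22 20]
 [20 19 20 34 39 38 45 46 46 44 46 46 47 47 46 44 46 48 47 45 45 47 45 48
  42 39 40 44 35 19 20 20]
 [18 21 20 27 39 38 39 43 44 43 43 44 46 42 41 41 38 40 41 41 42 42 42 41
  41 40 42 33 15 19 20 20]
 [23 18 18 15 29 38 40 41 41 46 44 42 43 39 38 38 39 38 39 41 42 43 43 42
  38 34 10 18 21 20 20 20]
 [20 19 18 17 18 19 24 39 38 44 42 43 42 42 43 39 41 39 31 37 31 31 27 17
  18 19 15 18 23 18 20 20]
 [22 20 2
[... 2290 characters left out ...]
39, 639, 639, 639, 639, 640, 640, 640]
end 1 [424, 424, 424, 424, 424, 424, 424, 424, 421, 418, 418, 418, 418, 418, 418, 418, 418, 418, 419, 419, 419, 419, 422, 422, 422, 422, 422, 423, 423, 426, 426]
[ 382  176   28   55 1315] [395.55893536 203.63802281] ((0.538275420665741, -0.2523363530635834), (0.18349683284759521, 0.09149721264839172), 0.4360642731189728)
side 0 [ 0.9999 -0.013   0.5358 -0.2066] yaw -0.013
side 1 [ 0.9998 -0.022   0.5298 -0.2972] yaw -0.022
end 0 [624, 624, 624, 625, 628, 632, 628, 628, 628, 629, 629, 629, 629, 629, 629, 629, 629, 626, 622, 622, 623, 623]
end 1 [451, 451, 454, 455, 451, 445, 445, 445, 445, 445, 445, 445, 445, 445, 445, 445, 446, 446, 452, 452, 453, 453]
```

```bash
cat > m2.py <<'E'
from h import *
d=dict(np.load('pics/top0.png.npz')); a=d['image'].copy()[:,:,::-1]
cv2.imwrite('pics/z3.png',cv2.resize(a[214:240,230:272],None,fx=18,fy=18,interpolation=cv2.INTER_NEAREST))
f=6; x0,y0=310,160
b=cv2.resize(a[160:250,310:430],None,fx=f,fy=f,interpolation=cv2.INTER_CUBIC)
def draw(P,col):
    q=(proj(d,P)-[x0,y0]+.5)*f; cv2.polylines(b,[q.round().astype(int)],True,col,1)
t=np.linspace(0,2*np.pi,60)
for (cx,cy,yaw,L,W,pk) in [(.532,-.094,-.002,.21,.118,[(-.009,.028),(.061,.036)]),(.5385,-.2535,-.018,.166,.088,[(-.039,.036),(.039,.036)])]:
    M=np.array([[np.cos(yaw),-np.sin(yaw)],[np.sin(yaw),np.cos(yaw)]])
    def tr(p,z): p=np.array(p)@M.T+[cx,cy]; return np.c_[p,np.full(len(p),z)]
    draw(tr([(L/2,W/2),(L/2,-W/2),(-L/2,-W/2),(-L/2,W/2)],.024),(0,0,255))
    for px,r in pk: draw(tr(np.c_[px+r*np.cos(t),r*np.sin(t)],.024),(255,0,0)); print(tr([(px,0)],0))
    if W>.1: draw(tr([(-.051,.051),(-.097,.051),(-.097,-.051),(-.051,-.051)],.024),(255,0,0)); print(tr([(-.074,0)],0))
cv2.imwrite('pics/ov.png',b)
E
python3 m2.py
```

```text
[[ 0.52300002 -0.093982    0.        ]]
[[ 0.59299988 -0.094122    0.        ]]
[[ 0.45800015 -0.093852    0.        ]]
[[ 0.49950632 -0.25279804  0.        ]]
[[ 0.57749368 -0.25420196  0.        ]]
```

View pics/z3.png

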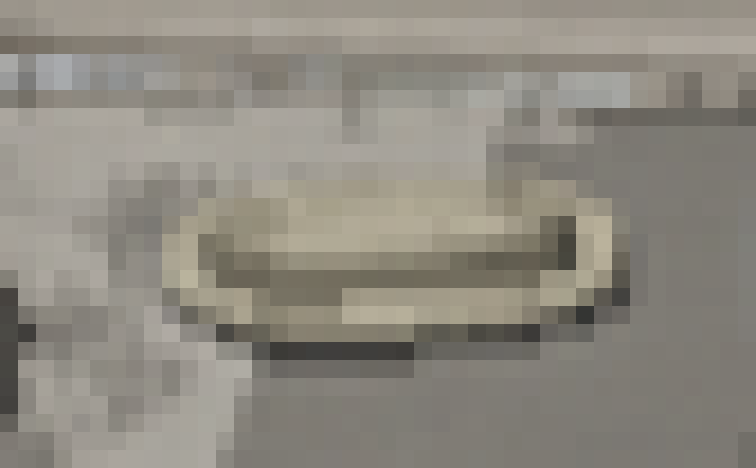

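View pics/ov.png

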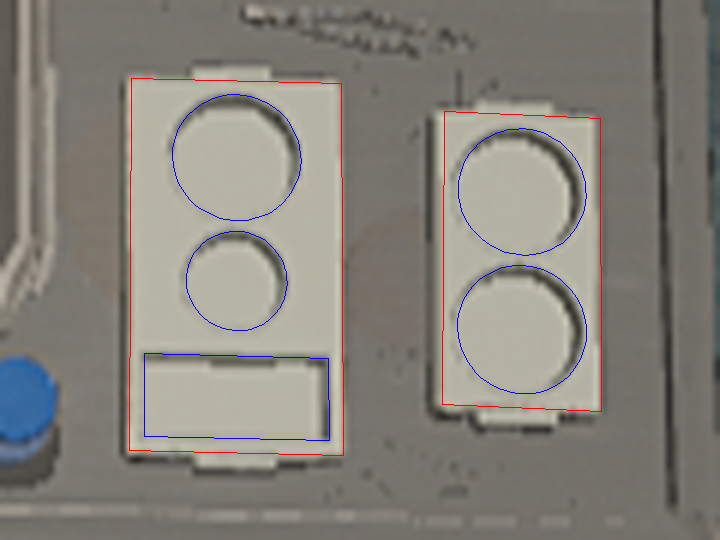

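Run:
```python
from h import *
d=dict(np.load('pics/top0.png.npz'))
print(ray2plane(d,[[252,225.8]],.055), ray2plane(d,[[251.5,228]],.02), ray2plane(d,[[239.6,228.0],[263,227.2]],.02))
s=telemetry.state()
r=R.from_quat(s['eef_rot']).as_matrix(); print(r.round(3))
```

```text
[[0.44556271 0.22459851 0.055     ]] [[0.44297362 0.22768444 0.02      ]] [[0.44205919 0.2669094  0.02      ]
 [0.44651982 0.18982883 0.02      ]]
[[-0.001 -0.954  0.301]
 [-0.001  0.301  0.954]
 [-1.     0.    -0.002]]
```

```bash
cat >> h.py <<'E'
def go(x,y,z=None,jaw=None):
    s=telemetry.state(); r=R.from_quat(s['eef_rot']).as_matrix(); p=s['eef_pos']
    t=np.array([x,y,p[2] if z is None else z]); print('tcp',p.round(4),'jaw',np.degrees(np.arctan2(r[1,2],r[0,2])).round(2),'tilt',r[2].round(4),'w',round(s['width'],4),'F',s['force'].round(1),'t',round(s['t'],2))
    print('shift mm',((t-p)@r*1000).round(1), 'turn x rad', None if jaw is None else (-np.radians((jaw-np.degrees(np.arctan2(r[1,2],r[0,2]))+90)%180-90)).round(4))
E
python3 - <<'E'
from h import *
d=dict(np.load('pics/top0.png.npz'))
print(ray2plane(d,[[143,190]],.138), ray2plane(d,[[166.7,220.5]],.027))
go(.4445,.2255,None,3)
E
```

```text
[[0.53760125 0.55958096 0.138     ]] [[0.46039398 0.5068151  0.027     ]]
tcp [0.1653 0.5241 0.2179] jaw 72.48 tilt [-1.0e+00  3.0e-04 -1.6e-03] w 0.0928 F [ 0.7  0.  -0.1] t 0.1
shift mm [ 2.000e-01 -3.561e+02 -2.007e+02] turn x rad 1.2127
```

Emit:
{"op": "carry_out", "data": {"targets": [[[0,-35,-20],[0,0,0]],[[0,-40,-22],[0,0,0]],[[0,-40,-22],[0,0,0]],[[0,-40,-22],[0,0,0]],[[0,-40,-22],[0,0,0]],[[0,-40,-22],[0,0,0]],[[0,-40,-22],[0,0,0]],[[0,-40,-22],[0,0,0]]], "fingers": 50, "squeeze": 15}}

```text
t: 0.9
eef_pos: [0.4143, 0.2621, 0.2185]
eef_rot: [-0.418, 0.57, 0.418, 0.57]
force: [0.0, 1.2, -0.8]
width: 0.0506
```

Emit:
{"op": "carry_out", "data": {"targets": [[[0,0,0],[0.14,0,0]],[[0,0,0],[0.14,0,0]],[[0,0,0],[0.14,0,0]],[[0,0,0],[0.14,0,0]],[[0,0,0],[0.14,0,0]],[[0,0,0],[0.14,0,0]],[[0,0,0],[0.14,0,0]],[[0,0,0],[0.14,0,0]]]}}

```text
t: 1.7
eef_pos: [0.4132, 0.2636, 0.2182]
eef_rot: [-0.049, 0.706, 0.049, 0.705]
force: [0.2, -0.2, 0.9]
width: 0.0505
```

Run:
```python
from h import *
go(.4445,.2255,.045,3)
```

```text
tcp [0.4132 0.2636 0.2182] jaw 7.98 tilt [-1.e+00 -2.e-04 -1.e-03] w 0.0505 F [ 0.2 -0.2  0.9] t 1.7
shift mm [173.2 -42.   25.8] turn x rad 0.0869
```

Emit:
{"op": "carry_out", "data": {"targets": [[[0,0,0],[0.087,0,0]],[[0,-20,14.5],[0,0,0]],[[0,-19.7,14.8],[0,0,0]],[[30,0,0],[0,0,0]],[[30,0,0],[0,0,0]],[[20,0,0],[0,0,0]],[[0,0,0],[0,0,0]]]}}

```text
t: 2.4
eef_pos: [0.4426, 0.225, 0.1356]
eef_rot: [-0.021, 0.709, 0.02, 0.704]
force: [-1.2, -0.3, -0.2]
width: 0.0502
```

Run:
```python
from h import *
go(.4445,.2255,.045,3)
shot('top','top1.png'); shot('scene','scene1.png')
a=cv2.imread('pics/scene1.png'); cv2.imwrite('pics/s1z.png',cv2.resize(a[130:290,200:400],None,fx=4,fy=3.7,interpolation=cv2.INTER_CUBIC))
a=cv2.imread('pics/top1.png'); cv2.imwrite('pics/t1z.png',cv2.resize(a[150:270,160:360],None,fx=4,fy=4,interpolation=cv2.INTER_CUBIC))
```

```text
tcp [0.4426 0.225  0.1356] jaw 3.31 tilt [-1.     -0.0013 -0.0068] w 0.0502 F [-1.2 -0.3 -0.2] t 2.4
shift mm [90.6  0.5  2.5] turn x rad 0.0053
```

View pics/s1z.png

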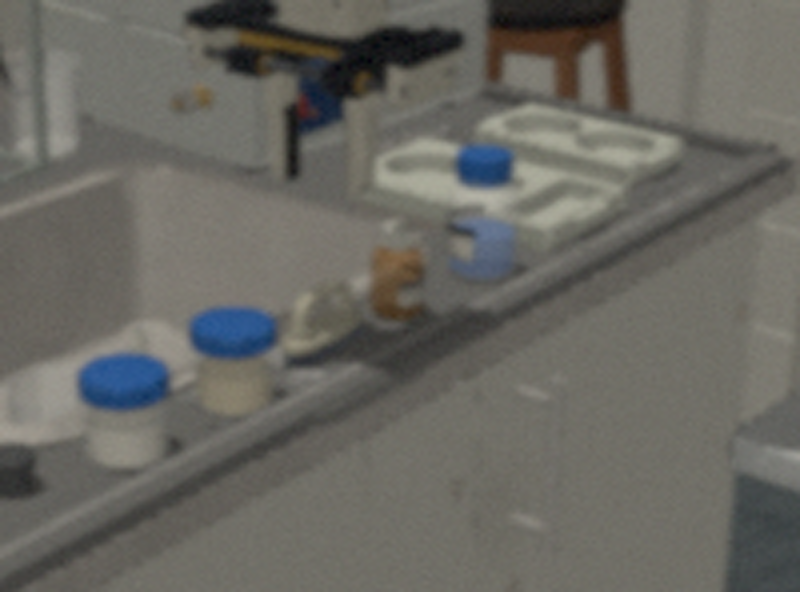

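View pics/t1z.png

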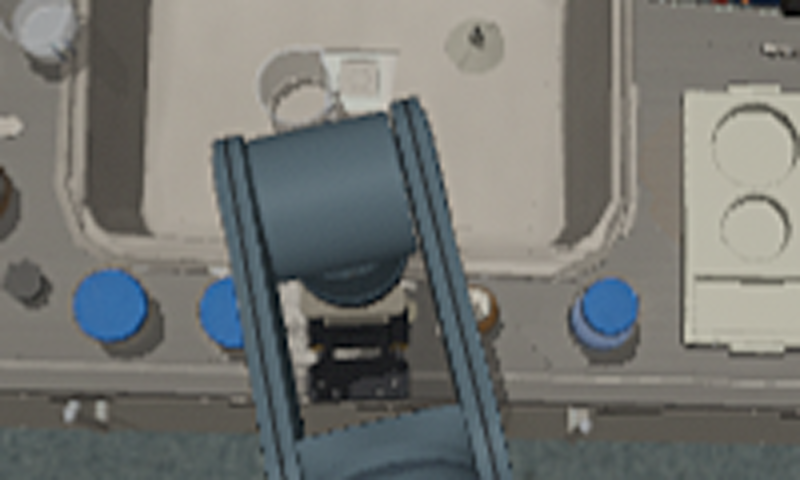

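Run:
```python
from h import *
d=dict(np.load('pics/scene1.png.npz')); 
P=np.array([[.438,.431,.065],[.436,.3306,.065],[.4445,.2255,.055],[.4445,.2255,0],[.4444,.1405,.078],[.4412,.035,.108]]+[list(telemetry.state()['eef_pos'])])
print(proj(d,P).round(1)); print(((proj(d,P)-[200,130])*[4,3.7]).round(0))
```

```text
[[230.6 230. ]
 [257.6 216.8]
 [280.2 206.7]
 [280.3 223.9]
 [298.6 190.2]
 [320.5 171.1]
 [279.8 179.3]]
[[122. 370.]
 [230. 321.]
 [321. 284.]
 [321. 348.]
 [394. 223.]
 [482. 152.]
 [319. 182.]]
```

Emit:
{"op": "carry_out", "data": {"targets": [[[20,0.5,2],[0,0,0]],[[25,0,0],[0,0,0]],[[25,0,0],[0,0,0]],[[10,0,0],[0,0,0]],[[5,0,0],[0,0,0]],[[5,0,0],[0,0,0]],[[0,0,0],[0,0,0]],[[0,0,0],[0,0,0]]]}}

```text
t: 3.3
eef_pos: [0.4478, 0.2266, 0.0495]
eef_rot: [-0.02, 0.706, 0.021, 0.707]
force: [-0.9, -0.4, 0.0]
width: 0.0499
```

Run:
```python
from h import *
go(.4445,.2255,.045,3)
shot('scene','scene2.png')
a=cv2.imread('pics/scene2.png'); cv2.imwrite('pics/s2z.png',cv2.resize(a[150:250,230:340],None,fx=6,fy=6,interpolation=cv2.INTER_CUBIC))
```

```text
tcp [0.4478 0.2266 0.0495] jaw 3.32 tilt [-1.0e+00  3.0e-04  1.5e-03] w 0.0499 F [-0.9 -0.4  0. ] t 3.3
shift mm [ 4.5 -0.9 -3.3] turn x rad 0.0056
```

View pics/s2z.png

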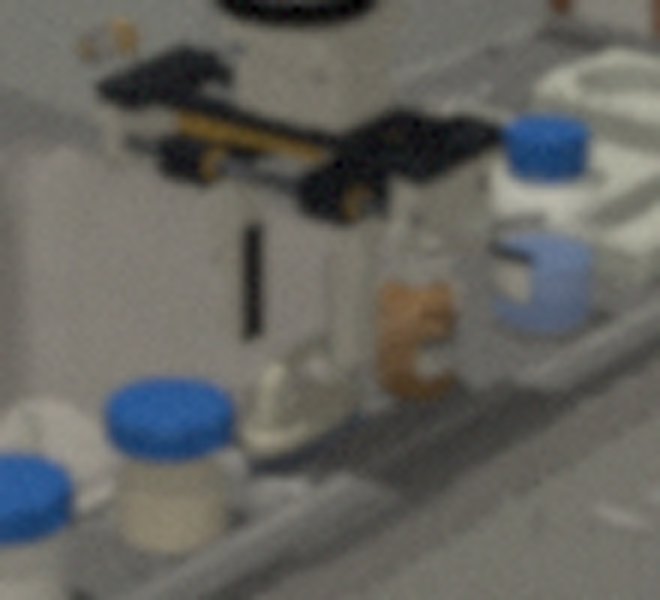

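Emit:
{"op": "carry_out", "data": {"targets": [[[4.5,-0.5,-3],[0,0,0]],[[0,0,0],[0,0,0]],[[0,0,0],[0,0,0]]]}}

```text
t: 3.65
eef_pos: [0.4439, 0.2257, 0.0441]
eef_rot: [-0.021, 0.707, 0.02, 0.707]
force: [0.1, -0.1, 0.5]
width: 0.0504
```

Emit:
{"op": "carry_out", "data": {"targets": [[[0,0,0],[0,0,0]],[[0,0,0],[0,0,0]],[[0,0,0],[0,0,0]],[[0,0,0],[0,0,0]],[[0,0,0],[0,0,0]],[[0,0,0],[0,0,0]]], "fingers": 0, "squeeze": 20}}

```text
t: 4.25
eef_pos: [0.444, 0.2257, 0.0441]
eef_rot: [-0.021, 0.707, 0.02, 0.707]
force: [0.8, -0.2, -0.8]
width: 0.013
```

Emit:
{"op": "carry_out", "data": {"targets": [[[0,0,0],[0,0,0]],[[0,0,0],[0,0,0]],[[0,0,0],[0,0,0]]]}}

```text
t: 4.55
eef_pos: [0.444, 0.2257, 0.0441]
eef_rot: [-0.021, 0.707, 0.021, 0.707]
force: [-0.1, -0.4, -0.8]
width: 0.0128
```

Emit:
{"op": "carry_out", "data": {"targets": [[[0,0,0],[0,0,0]],[[-3,0,0],[0,0,0]],[[0,0,0],[0,0,0]]], "fingers": 22}}

```text
t: 4.85
eef_pos: [0.4445, 0.2258, 0.0476]
eef_rot: [-0.02, 0.707, 0.021, 0.707]
force: [-0.2, -0.5, -0.9]
width: 0.0219
```

Emit:
{"op": "carry_out", "data": {"targets": [[[0,0,0],[0,0,0]],[[0,0,0],[0,0,0]],[[0,0,0],[0,0,0]],[[0,0,0],[0,0,0]],[[0,0,0],[0,0,0]]], "fingers": 0}}

```text
t: 5.35
eef_pos: [0.4441, 0.2257, 0.0472]
eef_rot: [-0.021, 0.707, 0.02, 0.707]
force: [0.5, 0.6, 1.8]
width: 0.0113
```

Emit:
{"op": "carry_out", "data": {"targets": [[[0,0,0],[0,0,0]],[[-2,0,0],[0,0,0]],[[0,0,0],[0,0,0]]], "fingers": 20}}

```text
t: 5.65
eef_pos: [0.4444, 0.2258, 0.0494]
eef_rot: [-0.02, 0.707, 0.021, 0.707]
force: [0.7, 0.8, -0.2]
width: 0.0198
```

Emit:
{"op": "carry_out", "data": {"targets": [[[0,0,0],[0,0,0]],[[0,0,0],[0,0,0]],[[0,0,0],[0,0,0]],[[0,0,0],[0,0,0]],[[0,0,0],[0,0,0]]], "fingers": 0}}

```text
t: 6.15
eef_pos: [0.4441, 0.2257, 0.0491]
eef_rot: [-0.021, 0.707, 0.02, 0.707]
force: [-0.2, -0.2, 0.1]
width: 0.0103
```

Emit:
{"op": "carry_out", "data": {"targets": [[[-3,0,0],[0,0,0]],[[-8,0,0],[0,0,0]],[[-15,0,0],[0,0,0]],[[-20,0,0],[0,0,0]],[[-20,0,0],[0,0,0]],[[-14,0,0],[0,0,0]],[[0,0,0],[0,0,0]]]}}

```text
t: 6.85
eef_pos: [0.4457, 0.2262, 0.1317]
eef_rot: [-0.02, 0.705, 0.021, 0.709]
force: [-0.1, 0.5, -0.6]
width: 0.0106
```

Run:
```python
from h import *
go(.458,-.093,None,0)
shot('scene','scene3.png')
a=cv2.imread('pics/scene3.png'); cv2.imwrite('pics/s3z.png',cv2.resize(a[130:230,230:340],None,fx=6,fy=6,interpolation=cv2.INTER_CUBIC))
```

```text
tcp [0.4457 0.2262 0.1317] jaw 3.33 tilt [-1.0e+00  9.0e-04  4.9e-03] w 0.0106 F [-0.1  0.5 -0.6] t 6.85
shift mm [-3.000e-01 -3.194e+02 -6.300e+00] turn x rad 0.0581
```

View pics/s3z.png

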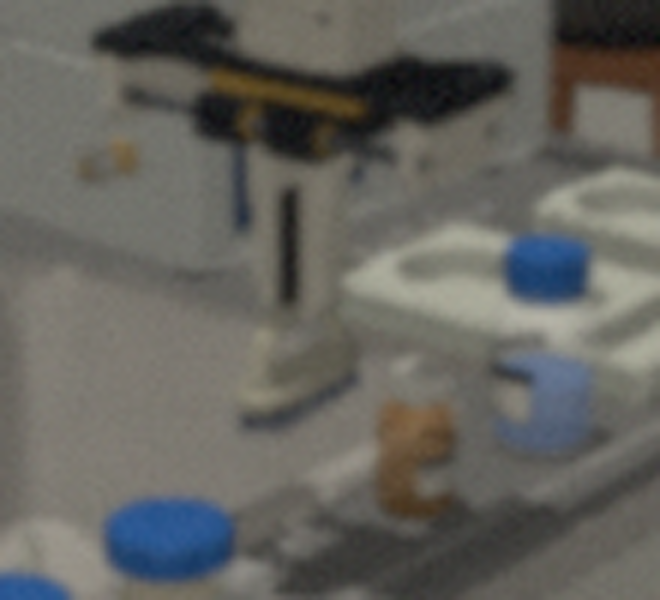

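Emit:
{"op": "carry_out", "data": {"targets": [[[-25,0,0],[0,0,0]],[[-30,0,0],[0,0,0]],[[-20,0,0],[0,0,0]],[[0,0,0],[0.056,0,0]],[[0,-20,0],[0,0,0]],[[0,-30,1],[0,0,0]],[[0,-30,1],[0,0,0]],[[0,-30,1],[0,0,0]]]}}

```text
t: 7.7
eef_pos: [0.4466, 0.1148, 0.2031]
eef_rot: [-0.001, 0.708, 0.001, 0.706]
force: [0.3, -0.3, -0.8]
width: 0.0105
```

Emit:
{"op": "carry_out", "data": {"targets": [[[0,-30,1],[0,0,0]],[[0,-30,1],[0,0,0]],[[0,-30,1],[0,0,0]],[[0,-30,1],[0,0,0]],[[0,-30,2],[0,0,0]],[[0,-30,2],[0,0,0]],[[0,-20,1],[0,0,0]],[[0,0,0],[0,0,0]]]}}

```text
t: 8.5
eef_pos: [0.4564, -0.0863, 0.2031]
eef_rot: [0.0, 0.708, -0.0, 0.707]
force: [-0.7, 0.1, -0.9]
width: 0.0103
```

Run:
```python
from h import *
go(.458,-.093,.053,0)
shot('scene','scene4.png');d=shot('top','top4.png')
a=cv2.imread('pics/top4.png'); cv2.imwrite('pics/t4z.png',cv2.resize(a[150:270,270:430],None,fx=5,fy=5,interpolation=cv2.INTER_CUBIC))
```

```text
tcp [ 0.4564 -0.0863  0.2031] jaw -0.07 tilt [-1.0e+00 -1.0e-04 -1.5e-03] w 0.0103 F [-0.7  0.1 -0.9] t 8.5
shift mm [150.1  -6.7   1.8] turn x rad -0.0011
```

View pics/scene4.png

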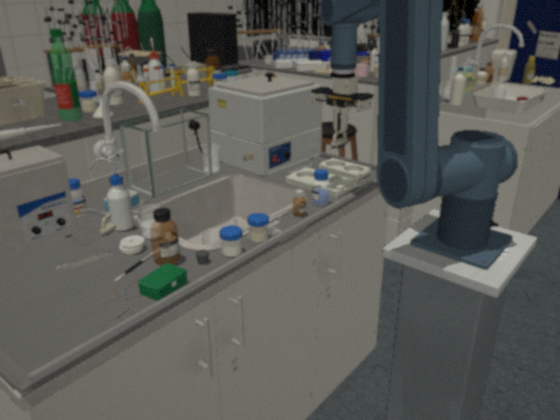

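View pics/t4z.png

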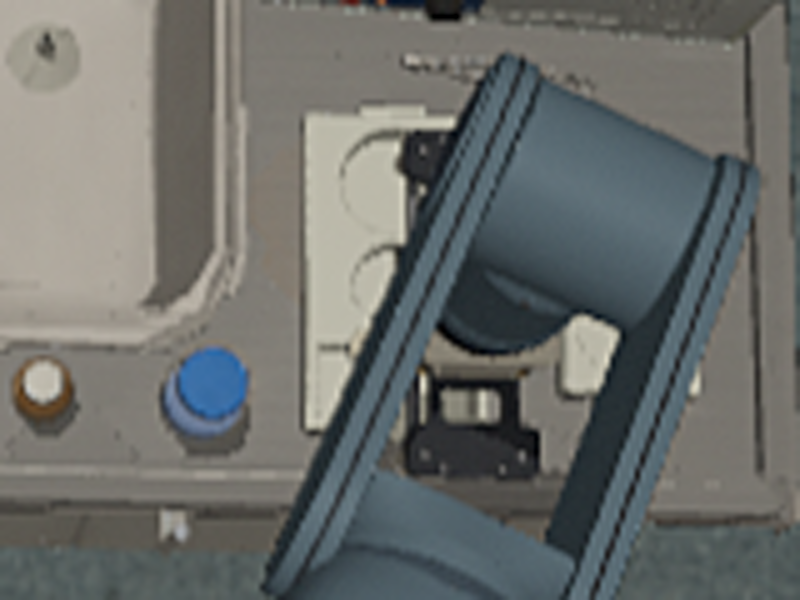

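Emit:
{"op": "carry_out", "data": {"targets": [[[0,-6.7,2],[0,0,0]],[[25,0,0],[0,0,0]],[[30,0,0],[0,0,0]],[[30,0,0],[0,0,0]],[[20,0,0],[0,0,0]],[[10,0,0],[0,0,0]],[[0,0,0],[0,0,0]],[[0,0,0],[0,0,0]]]}}

```text
t: 9.4
eef_pos: [0.4594, -0.0909, 0.0899]
eef_rot: [-0.001, 0.707, 0.001, 0.707]
force: [-0.1, 0.7, -0.4]
width: 0.0099
```

Run:
```python
from h import *
go(.458,-.093,.053,0)
d=shot('scene','scene5.png')
a=cv2.imread('pics/scene5.png'); cv2.imwrite('pics/s5z.png',cv2.resize(a[110:220,270:400],None,fx=6,fy=5.4,interpolation=cv2.INTER_CUBIC))
```

```text
tcp [ 0.4594 -0.0909  0.0899] jaw 0.15 tilt [-1.e+00 -4.e-04  1.e-03] w 0.0099 F [-0.1  0.7 -0.4] t 9.4
shift mm [36.9 -2.1 -1.4] turn x rad 0.0026
```

View pics/s5z.png

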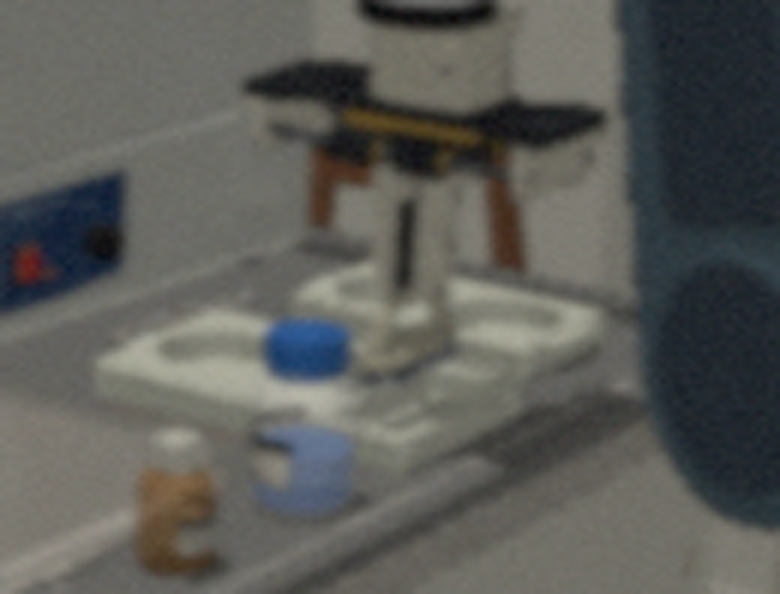

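Emit:
{"op": "carry_out", "data": {"targets": [[[8,-2,-1.4],[0,0,0]],[[8,0,0],[0,0,0]],[[8,0,0],[0,0,0]],[[5,0,0],[0,0,0]],[[3,0,0],[0,0,0]],[[2,0,0],[0,0,0]],[[0,0,0],[0,0,0]],[[0,0,0],[0,0,0]]]}}

```text
t: 10.25
eef_pos: [0.4575, -0.093, 0.0553]
eef_rot: [-0.001, 0.707, 0.001, 0.707]
force: [-0.3, 0.3, -1.4]
width: 0.0103
```

Emit:
{"op": "carry_out", "data": {"targets": [[[1,0,0],[0,0,0]],[[1,0,0],[0,0,0]],[[0,0,0],[0,0,0]],[[0,0,0],[0,0,0]]]}}

```text
t: 10.65
eef_pos: [0.4574, -0.0929, 0.0532]
eef_rot: [-0.001, 0.707, 0.001, 0.707]
force: [-0.5, -0.1, -1.0]
width: 0.0104
```

Emit:
{"op": "carry_out", "data": {"targets": [[[0.7,0,0],[0,0,0]],[[0.7,0,0],[0,0,0]],[[0,0,0],[0,0,0]],[[0,0,0],[0,0,0]]]}}

```text
t: 11.05
eef_pos: [0.4578, -0.093, 0.053]
eef_rot: [-0.001, 0.707, 0.001, 0.708]
force: [-2.6, 0.9, 11.2]
width: 0.01
```

Emit:
{"op": "carry_out", "data": {"targets": [[[-0.7,0,0],[0,0,0]],[[0,0,0],[0,0,0]]]}}

```text
t: 11.25
eef_pos: [0.4576, -0.093, 0.053]
eef_rot: [-0.001, 0.707, 0.001, 0.707]
force: [-2.8, 0.4, 6.9]
width: 0.0104
```

Emit:
{"op": "carry_out", "data": {"targets": [[[0,0,0],[0,0,0]],[[0,0,0],[0,0,0]],[[0,0,0],[0,0,0]],[[-10,0,0],[0,0,0]],[[-30,0,0],[0,0,0]],[[-40,0,0],[0,0,0]],[[-40,0,0],[0,0,0]],[[-40,0,0],[0,0,0]]], "fingers": 35}}

```text
t: 12.05
eef_pos: [0.457, -0.0928, 0.2147]
eef_rot: [-0.001, 0.707, 0.001, 0.707]
force: [0.2, -1.2, -1.1]
width: 0.0352
```

Run:
```python
from h import *
go(.444,.1405,.2,90)
d=shot('scene','scene6.png')
a=cv2.imread('pics/scene6.png'); cv2.imwrite('pics/s6z.png',cv2.resize(a[110:220,270:400],None,fx=6,fy=5.4,interpolation=cv2.INTER_CUBIC))
```

```text
tcp [ 0.457  -0.0928  0.2147] jaw 0.12 tilt [-1.e+00 -2.e-04  3.e-04] w 0.0352 F [ 0.2 -1.2 -1.1] t 12.05
shift mm [ 14.6 233.3 -12.6] turn x rad -1.5688
```

View pics/s6z.png

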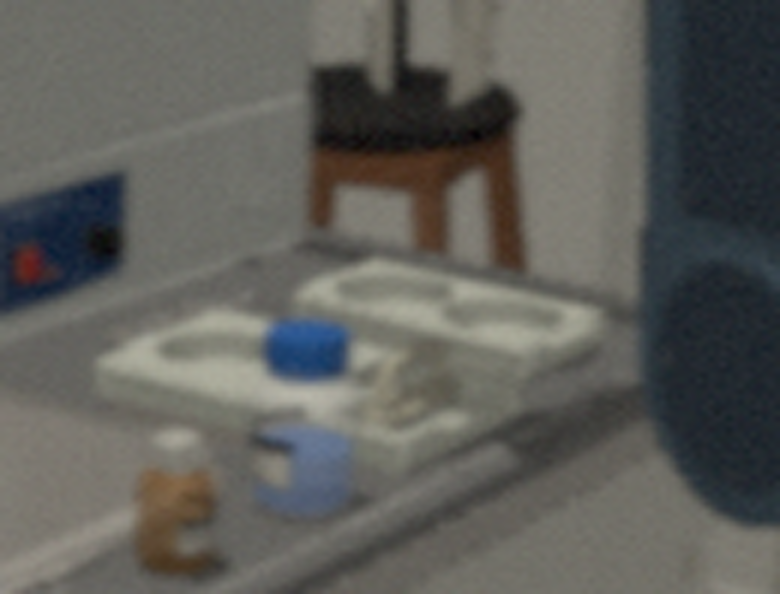

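Emit:
{"op": "carry_out", "data": {"targets": [[[0,25,-1.5],[0,0,0]],[[0,30,-1.5],[0,0,0]],[[0,30,-1.5],[0,0,0]],[[0,30,-1.5],[0,0,0]],[[0,30,-1.5],[0,0,0]],[[0,30,-1.5],[0,0,0]],[[0,30,-1.5],[0,0,0]],[[0,28,-2],[0,0,0]]], "fingers": 75}}

```text
t: 12.9
eef_pos: [0.4442, 0.1414, 0.2129]
eef_rot: [-0.001, 0.707, 0.001, 0.707]
force: [0.7, -1.1, -0.6]
width: 0.0749
```

Emit:
{"op": "carry_out", "data": {"targets": [[[0,0,0],[-0.14,0,0]],[[0,0,0],[-0.14,0,0]],[[0,0,0],[-0.14,0,0]],[[0,0,0],[-0.14,0,0]],[[0,0,0],[-0.14,0,0]],[[0,0,0],[-0.14,0,0]],[[0,0,0],[-0.14,0,0]],[[0,0,0],[-0.14,0,0]]]}}

```text
t: 13.7
eef_pos: [0.4443, 0.1401, 0.2128]
eef_rot: [-0.378, 0.598, 0.378, 0.598]
force: [0.5, -0.5, -0.2]
width: 0.0747
```

Emit:
{"op": "carry_out", "data": {"targets": [[[0,0,0],[-0.14,0,0]],[[0,0,0],[-0.14,0,0]],[[0,0,0],[-0.14,0,0]],[[0,0,0],[-0.029,0,0]],[[30,0,0],[0,0,0]],[[30,0,0],[0,0,0]],[[0,0,0],[0,0,0]],[[0,0,0],[0,0,0]]]}}

```text
t: 14.5
eef_pos: [0.4443, 0.14, 0.1528]
eef_rot: [-0.499, 0.501, 0.5, 0.5]
force: [-0.3, 0.4, -0.7]
width: 0.0751
```

Run:
```python
from h import *
go(.444,.1405,.031,90)
print(telemetry.state()['joints'])
```

```text
tcp [0.4443 0.14   0.1528] jaw 89.93 tilt [-1.e+00  8.e-04 -0.e+00] w 0.0751 F [-0.3  0.4 -0.7] t 14.5
shift mm [121.8   0.2   0.5] turn x rad -0.0013
[ 6.51815095e-02  1.66663014e-01  1.82511090e+00  9.12791698e-06
  1.15065460e+00 -1.50431679e+00]
```

Emit:
{"op": "carry_out", "data": {"targets": [[[20,0,0.5],[0,0,0]],[[30,0,0],[0,0,0]],[[30,0,0],[0,0,0]],[[20,0,0],[0,0,0]],[[12,0,0],[0,0,0]],[[8,0,0],[0,0,0]],[[0,0,0],[0,0,0]],[[0,0,0],[0,0,0]]]}}

```text
t: 15.3
eef_pos: [0.4455, 0.1406, 0.0335]
eef_rot: [-0.5, 0.5, 0.5, 0.501]
force: [0.0, -0.6, 0.1]
width: 0.075
```

Emit:
{"op": "carry_out", "data": {"targets": [[[0,0,0],[0,0,0]],[[0,0,0],[0,0,0]],[[0,0,0],[0,0,0]],[[0,0,0],[0,0,0]],[[0,0,0],[0,0,0]],[[0,0,0],[0,0,0]],[[0,0,0],[0,0,0]]], "fingers": 0, "squeeze": 15}}

```text
t: 16.0
eef_pos: [0.4444, 0.1406, 0.0326]
eef_rot: [0.5, -0.5, -0.5, -0.5]
force: [-0.8, -0.4, 1.6]
width: 0.04
```

Run:
```python
from h import *
go(.444,.1405,.031,90)
d=shot('scene','scene7.png')
a=cv2.imread('pics/scene7.png'); cv2.imwrite('pics/s7z.png',cv2.resize(a[130:240,240:370],None,fx=6,fy=5.4,interpolation=cv2.INTER_CUBIC))
```

```text
tcp [0.4444 0.1406 0.0326] jaw 90.01 tilt [-1.e+00 -1.e-04 -0.e+00] w 0.04 F [-0.8 -0.4  1.6] t 16.0
shift mm [ 1.6  0.4 -0.1] turn x rad 0.0002
```

View pics/s7z.png

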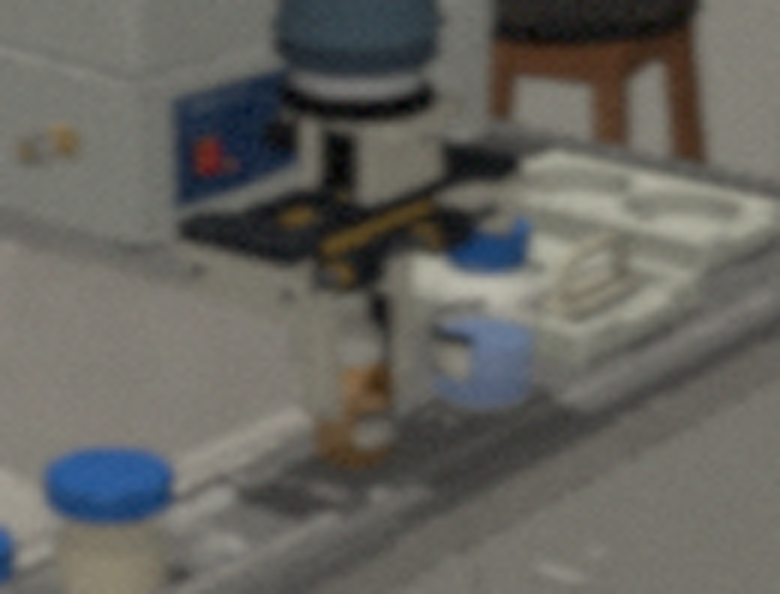

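Emit:
{"op": "carry_out", "data": {"targets": [[[-5,0,0],[0,0,0]],[[-20,0,0],[0,0,0]],[[-30,0,0],[0,0,0]],[[-30,0,0],[0,0,0]],[[-30,0,0],[0,0,0]],[[-30,0,0],[0,0,0]],[[-5,0,0],[0,0,0]],[[0,0,0],[0,0,0]]]}}

```text
t: 16.85
eef_pos: [0.4448, 0.1406, 0.1831]
eef_rot: [0.501, -0.499, -0.5, -0.5]
force: [0.5, 1.2, -0.8]
width: 0.0397
```

Emit:
{"op": "carry_out", "data": {"targets": [[[0,-9,-23.6],[0,0,0]],[[0,-10,-30],[0,0,0]],[[0,-10,-30],[0,0,0]],[[0,-10,-30],[0,0,0]],[[0,-10,-30],[0,0,0]],[[0,-10,-30],[0,0,0]],[[0,-10,-30],[0,0,0]],[[0,-10,-30],[0,0,0]]]}}

```text
t: 17.65
eef_pos: [0.5225, -0.0939, 0.18]
eef_rot: [-0.499, 0.501, 0.501, 0.499]
force: [-0.2, -0.1, -0.4]
width: 0.0397
```

Emit:
{"op": "carry_out", "data": {"targets": [[[0,0,0],[0,0,0]],[[30,0,0],[0,0,0]],[[30,0,0],[0,0,0]],[[30,0,0],[0,0,0]],[[15,0,0],[0,0,0]],[[5,0,0],[0,0,0]],[[0,0,0],[0,0,0]],[[0,0,0],[0,0,0]]]}}

```text
t: 18.45
eef_pos: [0.5237, -0.0929, 0.0728]
eef_rot: [0.5, -0.5, -0.5, -0.5]
force: [-0.2, -0.1, -0.1]
width: 0.0397
```

Run:
```python
from h import *
go(.523,-.093,.0366,90)
d=shot('scene','scene8.png')
a=cv2.imread('pics/scene8.png'); cv2.imwrite('pics/s8z.png',cv2.resize(a[110:220,270:400],None,fx=6,fy=5.4,interpolation=cv2.INTER_CUBIC))
```

```text
tcp [ 0.5237 -0.0929  0.0728] jaw 90.03 tilt [-1.e+00 -4.e-04 -1.e-04] w 0.0397 F [-0.2 -0.1 -0.1] t 18.45
shift mm [36.2  0.7 -0.1] turn x rad 0.0005
```

View pics/s8z.png

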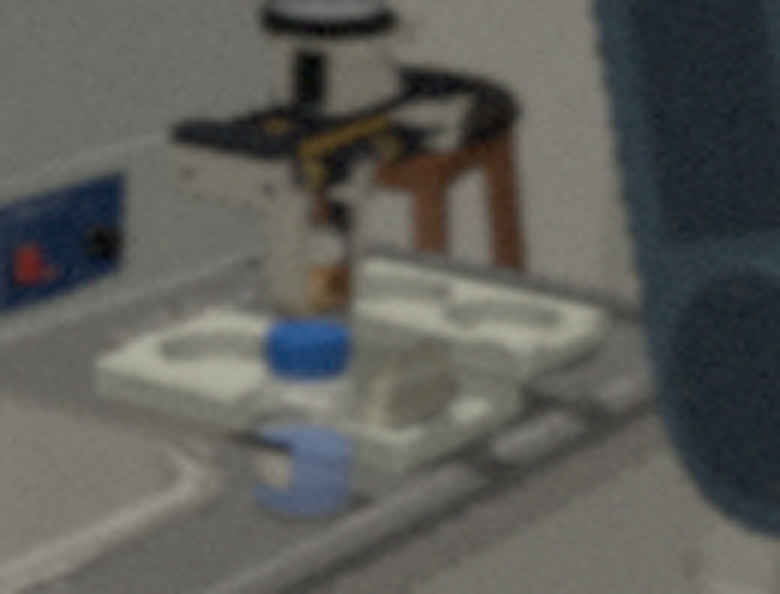

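Emit:
{"op": "carry_out", "data": {"targets": [[[8,0.7,0],[0,0,0]],[[8,0,0],[0,0,0]],[[8,0,0],[0,0,0]],[[6,0,0],[0,0,0]],[[3,0,0],[0,0,0]],[[1,0,0],[0,0,0]],[[0,0,0],[0,0,0]],[[0,0,0],[0,0,0]]]}}

```text
t: 19.3
eef_pos: [0.523, -0.0931, 0.0387]
eef_rot: [0.5, -0.5, -0.5, -0.5]
force: [0.9, 0.1, -1.0]
width: 0.0395
```

Emit:
{"op": "carry_out", "data": {"targets": [[[1,0,0],[0,0,0]],[[0,0,0],[0,0,0]],[[0,0,0],[0,0,0]]]}}

```text
t: 19.6
eef_pos: [0.5228, -0.0931, 0.0376]
eef_rot: [0.5, -0.5, -0.5, -0.5]
force: [-0.1, 0.8, -0.5]
width: 0.0396
```

Emit:
{"op": "carry_out", "data": {"targets": [[[0.7,0,0],[0,0,0]],[[0.5,0,0],[0,0,0]],[[0,0,0],[0,0,0]],[[0,0,0],[0,0,0]]]}}

```text
t: 20.0
eef_pos: [0.5228, -0.0931, 0.0366]
eef_rot: [0.5, -0.5, -0.5, -0.5]
force: [-0.4, 0.0, 4.7]
width: 0.0394
```

Emit:
{"op": "carry_out", "data": {"targets": [[[0,0,0],[0,0,0]],[[0,0,0],[0,0,0]],[[0,0,0],[0,0,0]],[[-10,0,0],[0,0,0]],[[-30,0,0],[0,0,0]],[[-40,0,0],[0,0,0]],[[-40,0,0],[0,0,0]],[[-40,0,0],[0,0,0]]], "fingers": 65}}

```text
t: 20.8
eef_pos: [0.5225, -0.0929, 0.1985]
eef_rot: [0.5, -0.5, -0.5, -0.5]
force: [-0.1, -0.1, -0.2]
width: 0.0648
```

Run:
```python
from h import *
go(.436,.3306,.2,90)
d=shot('scene','scene9.png')
a=cv2.imread('pics/scene9.png'); cv2.imwrite('pics/s9z.png',cv2.resize(a[110:220,270:400],None,fx=6,fy=5.4,interpolation=cv2.INTER_CUBIC))
```

```text
tcp [ 0.5225 -0.0929  0.1985] jaw 90.01 tilt [-1.e+00 -3.e-04 -1.e-04] w 0.0648 F [-0.1 -0.1 -0.2] t 20.8
shift mm [ -1.6  86.4 423.5] turn x rad 0.0002
```

View pics/s9z.png

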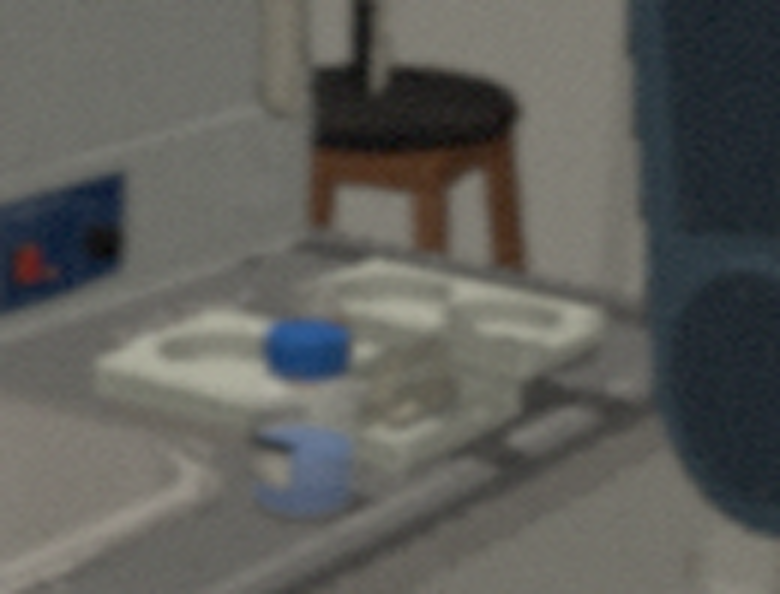

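Emit:
{"op": "carry_out", "data": {"targets": [[[0,6,25],[0,0,0]],[[0,7,35],[0,0,0]],[[0,7,35],[0,0,0]],[[0,7,35],[0,0,0]],[[0,7,35],[0,0,0]],[[0,7,35],[0,0,0]],[[0,7,35],[0,0,0]],[[0,7,35],[0,0,0]]], "fingers": 82}}

```text
t: 21.65
eef_pos: [0.4672, 0.1783, 0.1968]
eef_rot: [-0.5, 0.5, 0.5, 0.5]
force: [-0.1, -0.1, 0.0]
width: 0.0819
```

Emit:
{"op": "carry_out", "data": {"targets": [[[0,7,35],[0,0,0]],[[0,7,35],[0,0,0]],[[0,7,35],[0,0,0]],[[0,7,30],[0,0,0]],[[0,3,18.5],[0,0,0]],[[20,0,0],[0,0,0]],[[25,0,0],[0,0,0]],[[0,0,0],[0,0,0]]]}}

```text
t: 22.45
eef_pos: [0.4344, 0.3297, 0.1486]
eef_rot: [-0.499, 0.502, 0.501, 0.498]
force: [-0.6, -0.6, -0.4]
width: 0.0824
```

Run:
```python
from h import *
go(.4365,.331,.038,90)
d=shot('top','top10.png')
a=cv2.imread('pics/top10.png'); cv2.imwrite('pics/t10z.png',cv2.resize(a[150:270,140:430],None,fx=2.75,fy=2.75,interpolation=cv2.INTER_CUBIC))
d=shot('scene','scene10.png')
a=cv2.imread('pics/scene10.png'); cv2.imwrite('pics/s10z.png',cv2.resize(a[130:280,200:390],None,fx=4,fy=3.7,interpolation=cv2.INTER_CUBIC))
```

```text
tcp [0.4344 0.3297 0.1486] jaw 90.04 tilt [-1.      0.0054 -0.0026] w 0.0824 F [-0.6 -0.6 -0.4] t 22.45
shift mm [110.6  -2.7   1.6] turn x rad 0.0008
```

View pics/t10z.png

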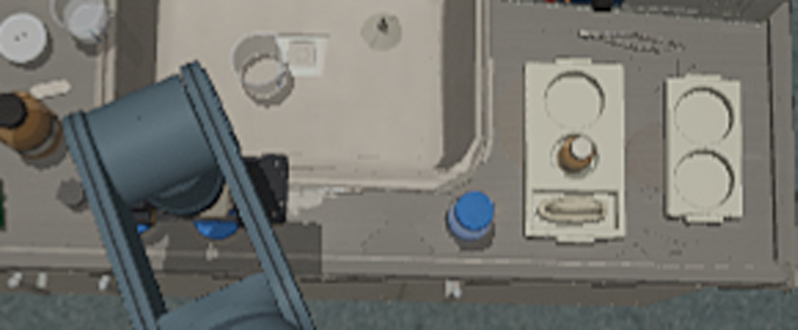

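View pics/s10z.png

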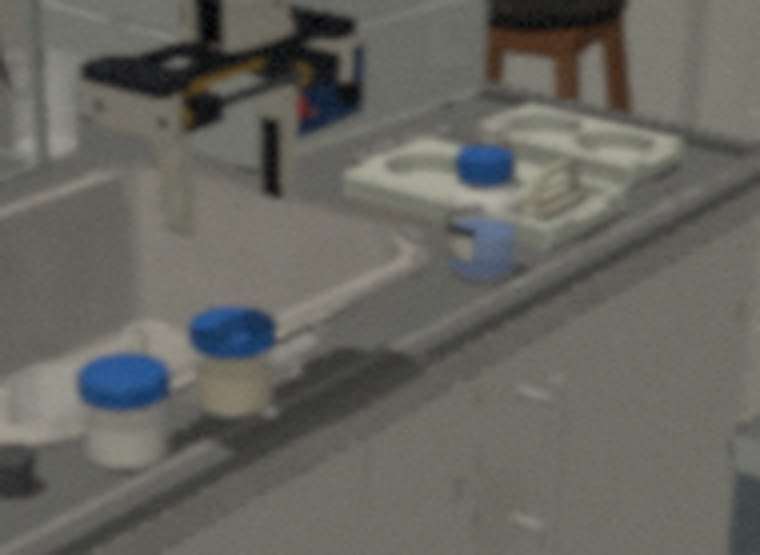

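Emit:
{"op": "carry_out", "data": {"targets": [[[20,0,0.5],[0,0,0]],[[30,0,0],[0,0,0]],[[25,0,0],[0,0,0]],[[15,0,0],[0,0,0]],[[8,0,0],[0,0,0]],[[7,0,0],[0,0,0]],[[0,0,0],[0,0,0]],[[0,0,0],[0,0,0]]]}}

```text
t: 23.35
eef_pos: [0.4374, 0.3312, 0.0472]
eef_rot: [-0.5, 0.499, 0.5, 0.5]
force: [-0.3, -0.0, -0.1]
width: 0.0819
```

Run:
```python
from h import *
go(.4365,.331,.038,90)
d=shot('scene','scene11.png')
a=cv2.imread('pics/scene11.png'); cv2.imwrite('pics/s11z.png',cv2.resize(a[150:260,200:330],None,fx=6,fy=5.4,interpolation=cv2.INTER_CUBIC))
```

```text
tcp [0.4374 0.3312 0.0472] jaw 90.01 tilt [-1.0e+00 -1.4e-03  7.0e-04] w 0.0819 F [-0.3 -0.  -0.1] t 23.35
shift mm [ 9.2  0.9 -0.2] turn x rad 0.0001
```

View pics/s11z.png

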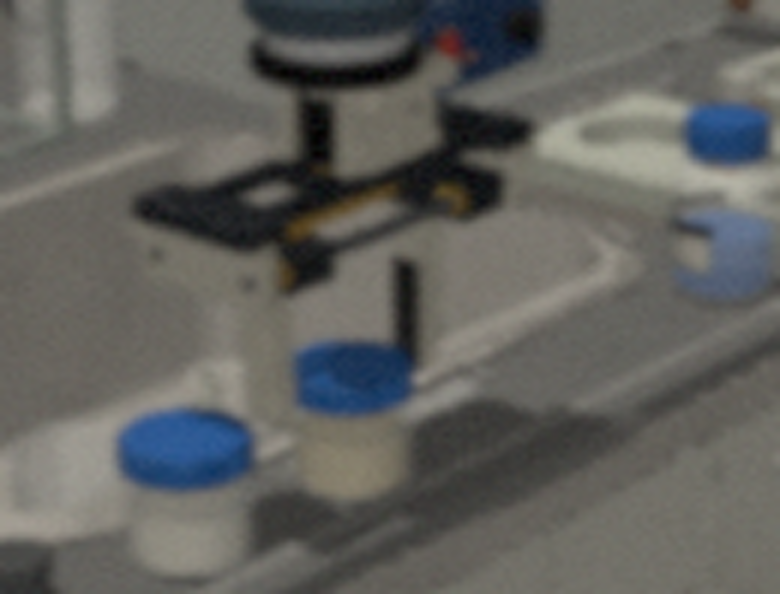

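Emit:
{"op": "carry_out", "data": {"targets": [[[4,0.5,0],[0,0,0]],[[3,0,0],[0,0,0]],[[0,0,0],[0,0,0]]]}}

```text
t: 23.7
eef_pos: [0.4358, 0.3308, 0.0389]
eef_rot: [-0.5, 0.5, 0.5, 0.5]
force: [-0.0, 0.5, -0.8]
width: 0.0825
```

Emit:
{"op": "carry_out", "data": {"targets": [[[0,0,0],[0,0,0]],[[0,0,0],[0,0,0]],[[0,0,0],[0,0,0]],[[0,0,0],[0,0,0]],[[0,0,0],[0,0,0]],[[0,0,0],[0,0,0]]], "fingers": 45, "squeeze": 20}}

```text
t: 24.3
eef_pos: [0.4362, 0.331, 0.0393]
eef_rot: [0.5, -0.5, -0.5, -0.5]
force: [0.3, 0.4, 1.0]
width: 0.0584
```

Emit:
{"op": "carry_out", "data": {"targets": [[[-5,0,0],[0,0,0]],[[-20,0,0],[0,0,0]],[[-30,0,0],[0,0,0]],[[-30,0,0],[0,0,0]],[[-30,0,0],[0,0,0]],[[-25,0,0],[0,0,0]],[[0,-5,-10],[0,0,0]],[[0,-8,-20],[0,0,0]]]}}

```text
t: 25.1
eef_pos: [0.4491, 0.3012, 0.1795]
eef_rot: [0.501, -0.499, -0.5, -0.5]
force: [-0.2, 0.0, -1.4]
width: 0.0588
```

Emit:
{"op": "carry_out", "data": {"targets": [[[0,-12,-33],[0,0,0]],[[0,-12,-33],[0,0,0]],[[0,-12,-33],[0,0,0]],[[0,-12,-33],[0,0,0]],[[0,-12,-33],[0,0,0]],[[0,-12,-33],[0,0,0]],[[0,-12,-33],[0,0,0]],[[0,-12,-33],[0,0,0]]]}}

```text
t: 25.9
eef_pos: [0.5446, 0.035, 0.1778]
eef_rot: [-0.499, 0.501, 0.501, 0.5]
force: [-0.2, 0.7, -1.2]
width: 0.0587
```

Emit:
{"op": "carry_out", "data": {"targets": [[[0,-12,-33],[0,0,0]],[[0,-12,-33],[0,0,0]],[[0,-12,-33],[0,0,0]],[[0,-10,-25],[0,0,0]],[[0,-2,-6.5],[0,0,0]],[[0,0,0],[0,0,0]],[[0,0,0],[0,0,0]]]}}

```text
t: 26.6
eef_pos: [0.5923, -0.0927, 0.1784]
eef_rot: [-0.499, 0.5, 0.501, 0.5]
force: [-0.9, 0.8, -1.3]
width: 0.0588
```

Run:
```python
from h import *
go(.593,-.0935,.043,90)
d=shot('scene','scene12.png')
a=cv2.imread('pics/scene12.png'); cv2.imwrite('pics/s12z.png',cv2.resize(a[80:220,250:400],None,fx=5,fy=4.2,interpolation=cv2.INTER_CUBIC))
```

```text
tcp [ 0.5923 -0.0927  0.1784] jaw 90.01 tilt [-1.      0.0019  0.0012] w 0.0588 F [-0.9  0.8 -1.3] t 26.6
shift mm [135.4  -1.   -0.9] turn x rad 0.0002
```

View pics/s12z.png

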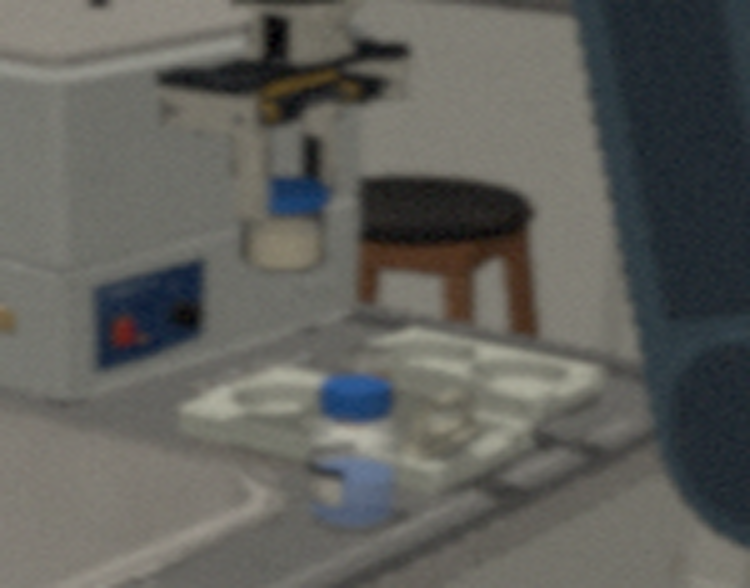

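View pics/scene12.png

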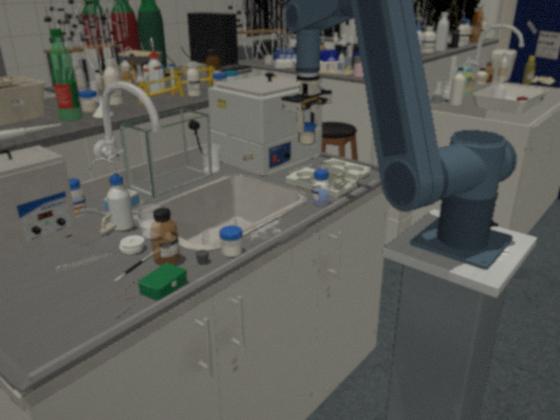

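Run:
```python
from h import *
d=shot('top','top12.png')
print(telemetry.state()['joints'])
```

```text
[-3.40378069e-01  3.75429024e-01  1.46889742e+00  3.62883480e-04
  1.29823078e+00 -1.91264675e+00]
```

View pics/top12.png

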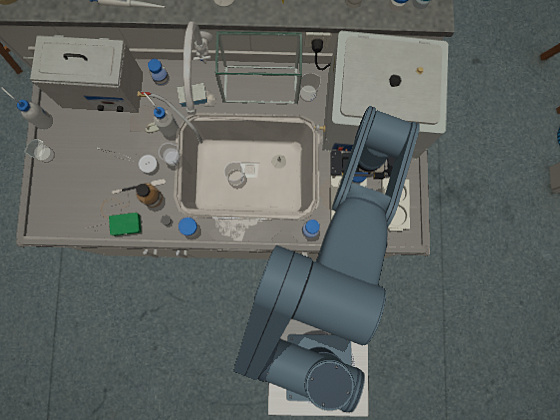

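Run:
```python
from h import *
d=dict(np.load('pics/top0.png.npz'))
print(ray2plane(d,[[332,153],[428,158]],0.0))
for z in (.15,.2,.25,.3): print(z, ray2plane(d,[[332,122],[445,130]],z).round(3).tolist())
d=dict(np.load('pics/scene0.png.npz'))
a=cv2.imread('pics/top0.png'); cv2.imwrite('pics/bz.png',cv2.resize(a[20:170,310:460],None,fx=4,fy=4,interpolation=cv2.INTER_CUBIC))
```

```text
[[ 0.71208995 -0.03998732  0.        ]
 [ 0.70335788 -0.37258047  0.        ]]
0.15 [[0.767, -0.021, 0.15], [0.752, -0.379, 0.15]]
0.2 [[0.749, -0.015, 0.2], [0.733, -0.36, 0.2]]
0.25 [[0.73, -0.008, 0.25], [0.715, -0.341, 0.25]]
0.3 [[0.711, -0.002, 0.3], [0.697, -0.321, 0.3]]
```

View pics/bz.png

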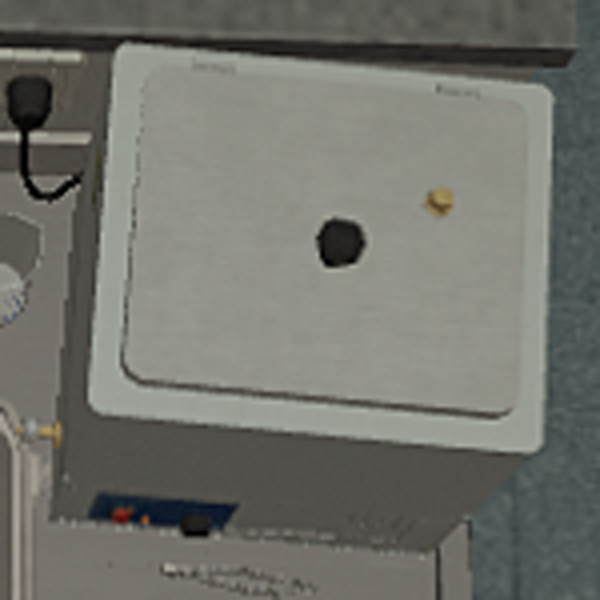

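Emit:
{"op": "carry_out", "data": {"targets": [[[15,-0.5,-0.8],[0,0,0]],[[20,0,0],[0,0,0]],[[20,0,0],[0,0,0]],[[20,0,0],[0,0,0]],[[15,0,0],[0,0,0]],[[10,0,0],[0,0,0]],[[0,0,0],[0,0,0]],[[0,0,0],[0,0,0]]]}}

```text
t: 27.5
eef_pos: [0.594, -0.0939, 0.0798]
eef_rot: [0.5, -0.5, -0.5, -0.5]
force: [0.8, -0.1, -0.6]
width: 0.0584
```

Run:
```python
from h import *
go(.593,-.0935,.043,90)
d=shot('scene','scene13.png')
a=cv2.imread('pics/scene13.png'); cv2.imwrite('pics/s13z.png',cv2.resize(a[80:220,250:400],None,fx=5,fy=4.2,interpolation=cv2.INTER_CUBIC))
```

```text
tcp [ 0.594  -0.0939  0.0798] jaw 90.06 tilt [-1.e+00 -6.e-04 -2.e-04] w 0.0584 F [ 0.8 -0.1 -0.6] t 27.5
shift mm [36.8  1.   0.4] turn x rad 0.001
```

View pics/s13z.png

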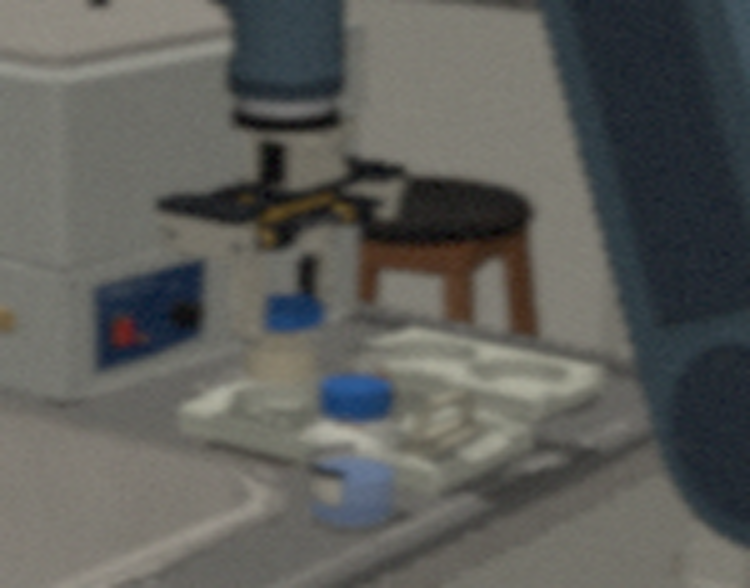

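Emit:
{"op": "carry_out", "data": {"targets": [[[8,0.8,0.4],[0,0,0]],[[8,0,0],[0,0,0]],[[8,0,0],[0,0,0]],[[6,0,0],[0,0,0]],[[3,0,0],[0,0,0]],[[1,0,0],[0,0,0]],[[0,0,0],[0,0,0]],[[0,0,0],[0,0,0]]]}}

```text
t: 28.35
eef_pos: [0.5932, -0.094, 0.0455]
eef_rot: [0.5, -0.5, -0.5, -0.5]
force: [-0.7, -0.1, -1.4]
width: 0.0587
```

Emit:
{"op": "carry_out", "data": {"targets": [[[1,0,0],[0,0,0]],[[0,0,0],[0,0,0]],[[0,0,0],[0,0,0]]]}}

```text
t: 28.65
eef_pos: [0.593, -0.0939, 0.0444]
eef_rot: [0.5, -0.5, -0.5, -0.5]
force: [-0.7, -0.4, -0.7]
width: 0.0583
```

Emit:
{"op": "carry_out", "data": {"targets": [[[0.7,0,0],[0,0,0]],[[0.6,0,0],[0,0,0]],[[0,0,0],[0,0,0]],[[0,0,0],[0,0,0]]]}}

```text
t: 29.05
eef_pos: [0.5931, -0.094, 0.0434]
eef_rot: [0.5, -0.5, -0.5, -0.5]
force: [-1.4, -0.3, 2.8]
width: 0.0587
```

Touching down (2.8 N). Release and retreat.

Emit:
{"op": "carry_out", "data": {"targets": [[[0,0,0],[0,0,0]],[[0,0,0],[0,0,0]],[[0,0,0],[0,0,0]],[[-10,0,0],[0,0,0]],[[-30,0,0],[0,0,0]],[[-40,0,0],[0,0,0]],[[-40,0,0],[0,0,0]],[[-40,0,0],[0,0,0]]], "fingers": 82}}

```text
t: 29.85
eef_pos: [0.5928, -0.0938, 0.2053]
eef_rot: [0.5, -0.5, -0.5, -0.5]
force: [0.2, -0.4, -0.2]
width: 0.0821
```

Run:
```python
from h import *
go(.4412,.035,.2,90)
d=shot('scene','scene14.png')
a=cv2.imread('pics/scene14.png'); cv2.imwrite('pics/s14z.png',cv2.resize(a[80:220,250:400],None,fx=5,fy=4.2,interpolation=cv2.INTER_CUBIC))
```

```text
tcp [ 0.5928 -0.0938  0.2053] jaw 90.02 tilt [-1.e+00 -5.e-04 -2.e-04] w 0.0821 F [ 0.2 -0.4 -0.2] t 29.85
shift mm [  5.2 151.5 128.9] turn x rad 0.0003
```

View pics/s14z.png

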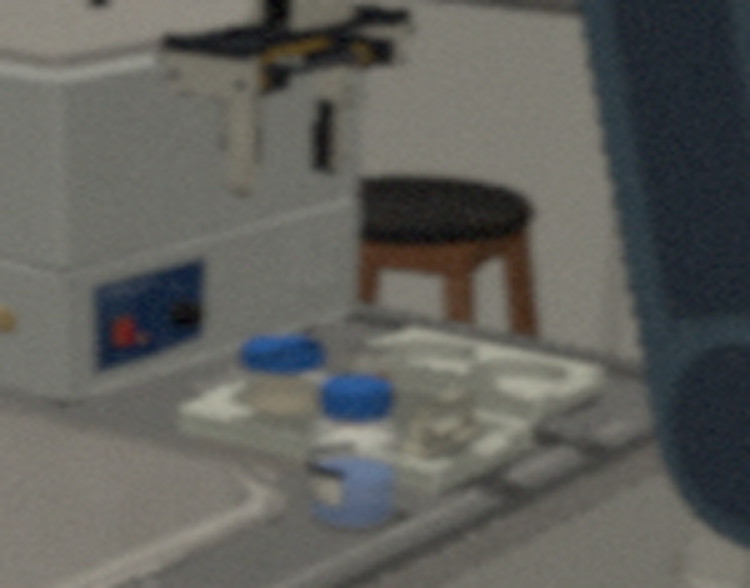

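Emit:
{"op": "carry_out", "data": {"targets": [[[0,20,17],[0,0,0]],[[0,26,22],[0,0,0]],[[0,30,26],[0,0,0]],[[0,30,26],[0,0,0]],[[0,30,26],[0,0,0]],[[0,15.5,12],[0,0,0]],[[0,0,0],[0,0,0]],[[0,0,0],[0,0,0]]]}}

```text
t: 30.7
eef_pos: [0.442, 0.0349, 0.2037]
eef_rot: [0.501, -0.499, -0.5, -0.5]
force: [-0.1, 0.6, 0.1]
width: 0.0824
```

Run:
```python
from h import *
go(.4412,.035,.059,90)
d=shot('scene','scene15.png'); a=d['image']
hsv=cv2.cvtColor(a,cv2.COLOR_RGB2HSV); m=(hsv[:,:,0]>100)&(hsv[:,:,0]<120)&(hsv[:,:,1]>150)
for s,c,l in blobs(m,(200,130,360,260)): print(s,c.round(1),ray2plane(d,c,.104).round(4))
print(proj(d,[[.4412,.035,.104]]))
a=cv2.imread('pics/scene15.png'); cv2.imwrite('pics/s15z.png',cv2.resize(a[80:220,250:400],None,fx=5,fy=4.2,interpolation=cv2.INTER_CUBIC))
```

```text
tcp [0.442  0.0349 0.2037] jaw 90.06 tilt [-1.0e+00 -2.1e-03 -7.0e-04] w 0.0824 F [-0.1  0.6  0.1] t 30.7
shift mm [144.7   1.1   0.2] turn x rad 0.001
[277 148   9  13  40] [280.8 153.9] [[ 0.6484 -0.0243  0.104 ]]
[299 161  15   7  88] [306.1 163.9] [[0.5217 0.0015 0.104 ]]
[315 170  12   9  88] [320.6 174.2] [[0.4314 0.0481 0.104 ]]
[221 227  20  13 219] [230.5 232.9] [[0.3729 0.4943 0.104 ]]
[[320.48342729 172.33980973]]
```

View pics/s15z.png

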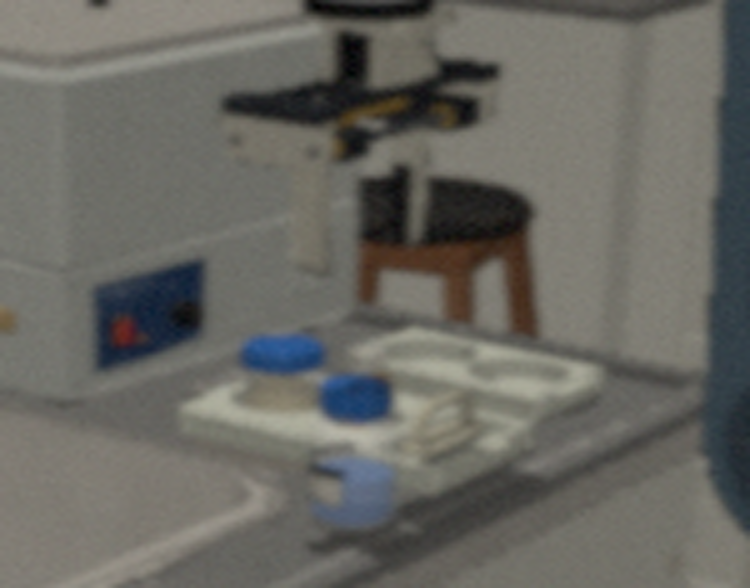

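Emit:
{"op": "carry_out", "data": {"targets": [[[20,0.7,0],[0,0,0]],[[30,0,0],[0,0,0]],[[30,0,0],[0,0,0]],[[30,0,0],[0,0,0]],[[15,0,0],[0,0,0]],[[8,0,0],[0,0,0]],[[0,0,0],[0,0,0]],[[0,0,0],[0,0,0]]]}}

```text
t: 31.55
eef_pos: [0.4417, 0.0345, 0.0705]
eef_rot: [-0.5, 0.5, 0.5, 0.5]
force: [-0.3, 0.0, 0.3]
width: 0.0821
```

Emit:
{"op": "carry_out", "data": {"targets": [[[6,0,0],[0,0,0]],[[5,0,0],[0,0,0]],[[0,0,0],[0,0,0]],[[0,0,0],[0,0,0]]]}}

```text
t: 31.95
eef_pos: [0.4407, 0.0351, 0.059]
eef_rot: [0.5, -0.5, -0.5, -0.5]
force: [-0.5, 1.6, -0.4]
width: 0.082
```

Emit:
{"op": "carry_out", "data": {"targets": [[[0,0,0],[0,0,0]],[[0,0,0],[0,0,0]],[[0,0,0],[0,0,0]],[[0,0,0],[0,0,0]],[[0,0,0],[0,0,0]],[[0,0,0],[0,0,0]]], "fingers": 42, "squeeze": 30}}

```text
t: 32.55
eef_pos: [0.4408, 0.0349, 0.0591]
eef_rot: [0.5, -0.5, -0.5, -0.5]
force: [0.2, -1.1, 1.3]
width: 0.0556
```

Run:
```python
from h import *
go(.4412,.035,.059,90)
d=shot('scene','scene16.png')
a=cv2.imread('pics/scene16.png'); cv2.imwrite('pics/s16z.png',cv2.resize(a[80:220,250:400],None,fx=5,fy=4.2,interpolation=cv2.INTER_CUBIC))
```

```text
tcp [0.4408 0.0349 0.0591] jaw 90.01 tilt [-1.e+00 -3.e-04 -2.e-04] w 0.0556 F [ 0.2 -1.1  1.3] t 32.55
shift mm [ 0.1 -0.4  0.1] turn x rad 0.0002
```

View pics/s16z.png

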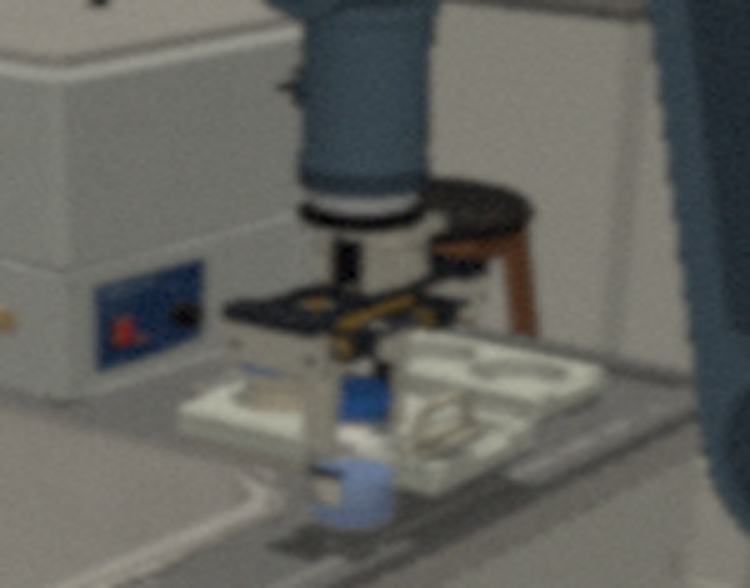

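Emit:
{"op": "carry_out", "data": {"targets": [[[-5,0,0],[0,0,0]],[[-15,0,0],[0,0,0]],[[-25,0,0],[0,0,0]],[[-30,0,0],[0,0,0]],[[-30,0,0],[0,0,0]],[[-25,0,0],[0,0,0]],[[0,0,0],[0,0,0]]]}}

```text
t: 33.3
eef_pos: [0.4427, 0.0349, 0.1921]
eef_rot: [0.502, -0.499, -0.498, -0.501]
force: [1.3, 0.2, -2.0]
width: 0.0559
```

Emit:
{"op": "carry_out", "data": {"targets": [[[0,-7,-14.5],[0,0,0]],[[0,-13,-27],[0,0,0]],[[0,-14,-30],[0,0,0]],[[0,-14,-30],[0,0,0]],[[0,-14,-30],[0,0,0]],[[0,-14,-30],[0,0,0]],[[0,-14,-30],[0,0,0]],[[0,-14,-30],[0,0,0]]]}}

```text
t: 34.1
eef_pos: [0.5441, -0.1883, 0.1862]
eef_rot: [-0.499, 0.501, 0.501, 0.5]
force: [0.5, 0.4, -2.0]
width: 0.056
```

Emit:
{"op": "carry_out", "data": {"targets": [[[0,-14,-28],[0,0,0]],[[0,-12,-24],[0,0,0]],[[0,-6,-12.5],[0,0,0]],[[0,0,0],[0,0,0]],[[0,0,0],[0,0,0]]]}}

```text
t: 34.6
eef_pos: [0.5758, -0.2502, 0.1875]
eef_rot: [-0.499, 0.5, 0.501, 0.5]
force: [-0.4, 0.4, -2.3]
width: 0.0556
```

Run:
```python
from h import *
go(.577,-.251,.063,90)
d=shot('scene','scene17.png');shot('top','top17.png')
a=cv2.imread('pics/scene17.png'); cv2.imwrite('pics/s17z.png',cv2.resize(a[80:220,250:400],None,fx=5,fy=4.2,interpolation=cv2.INTER_CUBIC))
```

```text
tcp [ 0.5758 -0.2502  0.1875] jaw 89.99 tilt [-1.      0.0025  0.0021] w 0.0556 F [-0.4  0.4 -2.3] t 34.6
shift mm [124.5  -1.5  -1. ] turn x rad -0.0001
```

View pics/s17z.png

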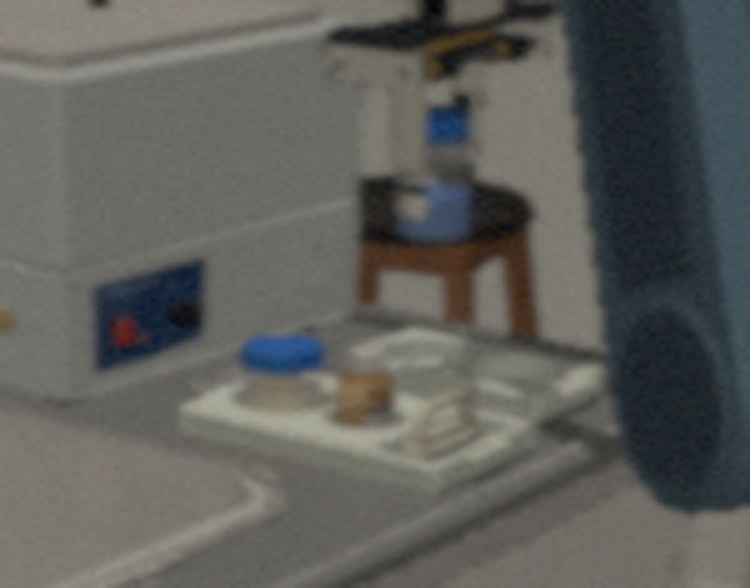

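View pics/top17.png

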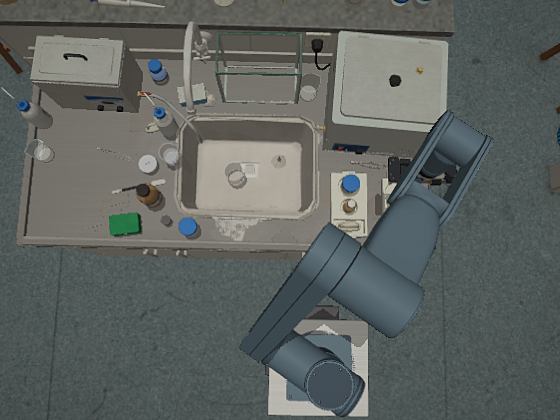

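Emit:
{"op": "carry_out", "data": {"targets": [[[15,-0.5,-0.5],[0,0,0]],[[20,0,0],[0,0,0]],[[20,0,0],[0,0,0]],[[20,0,0],[0,0,0]],[[10,0,0],[0,0,0]],[[5,0,0],[0,0,0]],[[0,0,0],[0,0,0]],[[0,0,0],[0,0,0]]]}}

```text
t: 35.5
eef_pos: [0.5778, -0.2516, 0.1]
eef_rot: [0.501, -0.5, -0.5, -0.5]
force: [-0.4, -0.5, -2.4]
width: 0.0555
```

Run:
```python
from h import *
go(.577,-.251,.063,90)
d=shot('scene','scene18.png')
a=cv2.imread('pics/scene18.png'); cv2.imwrite('pics/s18z.png',cv2.resize(a[110:200,290:390],None,fx=7,fy=6.4,interpolation=cv2.INTER_CUBIC))
```

```text
tcp [ 0.5778 -0.2516  0.1   ] jaw 90.03 tilt [-1.0e+00 -1.4e-03 -9.0e-04] w 0.0555 F [-0.4 -0.5 -2.4] t 35.5
shift mm [37.   0.9  0.6] turn x rad 0.0005
```

View pics/s18z.png

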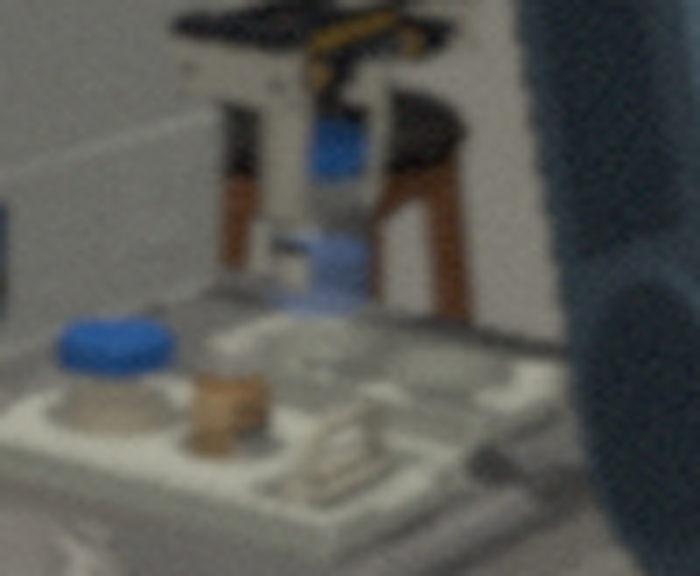

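Emit:
{"op": "carry_out", "data": {"targets": [[[8,0.5,0.3],[0,0,0]],[[8,0,0],[0,0,0]],[[8,0,0],[0,0,0]],[[6,0,0],[0,0,0]],[[3,0,0],[0,0,0]],[[1,0,0],[0,0,0]],[[0,0,0],[0,0,0]],[[0,0,0],[0,0,0]]]}}

```text
t: 36.35
eef_pos: [0.577, -0.2513, 0.0652]
eef_rot: [0.5, -0.5, -0.5, -0.5]
force: [0.4, 0.4, -2.0]
width: 0.0552
```

Emit:
{"op": "carry_out", "data": {"targets": [[[1,0,0],[0,0,0]],[[0.5,0,0],[0,0,0]],[[0,0,0],[0,0,0]],[[0,0,0],[0,0,0]]]}}

```text
t: 36.75
eef_pos: [0.5768, -0.2511, 0.0635]
eef_rot: [0.5, -0.5, -0.5, -0.5]
force: [0.7, 0.5, -1.9]
width: 0.0557
```

Emit:
{"op": "carry_out", "data": {"targets": [[[0.6,0,0],[0,0,0]],[[0.4,0,0],[0,0,0]],[[0,0,0],[0,0,0]],[[0,0,0],[0,0,0]]]}}

```text
t: 37.15
eef_pos: [0.577, -0.2512, 0.0631]
eef_rot: [0.5, -0.5, -0.5, -0.5]
force: [-2.0, 0.8, 4.5]
width: 0.0555
```

Emit:
{"op": "carry_out", "data": {"targets": [[[0,0,0],[0,0,0]],[[0,0,0],[0,0,0]],[[0,0,0],[0,0,0]],[[-10,0,0],[0,0,0]],[[-30,0,0],[0,0,0]],[[-40,0,0],[0,0,0]],[[-40,0,0],[0,0,0]],[[-30,0,0],[0,0,0]]], "fingers": 82}}

```text
t: 37.95
eef_pos: [0.5774, -0.2515, 0.2161]
eef_rot: [0.501, -0.5, -0.499, -0.5]
force: [0.1, -0.6, 0.1]
width: 0.0818
```

Emit:
{"op": "carry_out", "data": {"targets": [[[0,4,20],[0,0,0]],[[0,8,35],[0,0,0]],[[0,9,40],[0,0,0]],[[0,9,40],[0,0,0]],[[0,9,40],[0,0,0]],[[0,9,40],[0,0,0]],[[0,9,40],[0,0,0]],[[0,9,40],[0,0,0]]]}}

```text
t: 38.75
eef_pos: [0.5103, 0.0453, 0.2133]
eef_rot: [0.5, -0.5, -0.5, -0.5]
force: [0.8, -0.4, -0.1]
width: 0.0819
```

Run:
```python
from h import *
go(.438,.4315,.2,90)
d=shot('scene','scene19.png'); a=d['image']
a=cv2.imread('pics/scene19.png'); cv2.imwrite('pics/s19z.png',cv2.resize(a[110:200,290:390],None,fx=7,fy=6.4,interpolation=cv2.INTER_CUBIC))
```

```text
tcp [0.5103 0.0453 0.2133] jaw 90.0 tilt [-1.0e+00 -1.2e-03 -1.0e-04] w 0.0819 F [ 0.8 -0.4 -0.1] t 38.75
shift mm [ 13.2  72.3 386.2] turn x rad -0.0001
```

View pics/s19z.png

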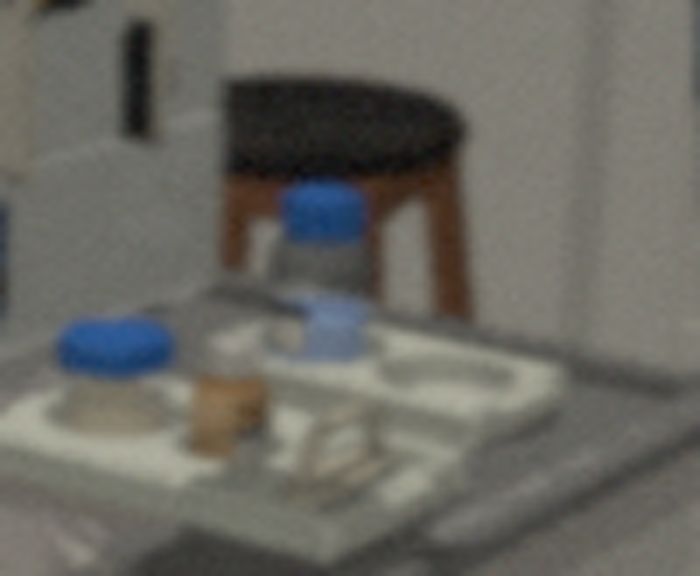

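Emit:
{"op": "carry_out", "data": {"targets": [[[0,8,40],[0,0,0]],[[0,8,40],[0,0,0]],[[0,8,40],[0,0,0]],[[0,8,40],[0,0,0]],[[0,8,40],[0,0,0]],[[0,8,40],[0,0,0]],[[0,8,40],[0,0,0]],[[0,8,40],[0,0,0]]]}}

```text
t: 39.6
eef_pos: [0.4464, 0.3654, 0.2133]
eef_rot: [-0.5, 0.5, 0.5, 0.5]
force: [1.1, 1.1, -0.5]
width: 0.0823
```

Emit:
{"op": "carry_out", "data": {"targets": [[[0,5,35],[0,0,0]],[[0,3,23],[0,0,0]],[[0,0,0],[0,0,0]],[[20,0,0],[0,0,0]],[[30,0,0],[0,0,0]],[[10,0,0],[0,0,0]],[[0,0,0],[0,0,0]],[[0,0,0],[0,0,0]]]}}

```text
t: 40.4
eef_pos: [0.4394, 0.4216, 0.1535]
eef_rot: [-0.5, 0.5, 0.5, 0.5]
force: [1.1, 0.6, -0.2]
width: 0.0819
```

Run:
```python
from h import *
go(.438,.4315,.039,90)
d=shot('scene','scene20.png'); a=d['image']
hsv=cv2.cvtColor(a,cv2.COLOR_RGB2HSV); m=(hsv[:,:,0]>100)&(hsv[:,:,0]<120)&(hsv[:,:,1]>150)
for s,c,l in blobs(m,(200,200,260,260)): print(s,c.round(1))
print(proj(d,[[.438,.4315,.057],[.4995,-.250,.024],[.4995,-.250,.004]]))
a=cv2.imread('pics/scene20.png'); cv2.imwrite('pics/s20z.png',cv2.resize(a[130:290,160:330],None,fx=4.5,fy=3.7,interpolation=cv2.INTER_CUBIC))
```

```text
tcp [0.4394 0.4216 0.1535] jaw 89.98 tilt [-1.e+00 -9.e-04  5.e-04] w 0.0819 F [ 1.1  0.6 -0.2] t 40.4
shift mm [114.5   1.5   9.9] turn x rad -0.0004
[221 227  20  13 215] [230.4 232.9]
[[230.61694599 232.86027478]
 [352.5725059  167.67034985]
 [352.26740068 172.8646911 ]]
```

View pics/s20z.png

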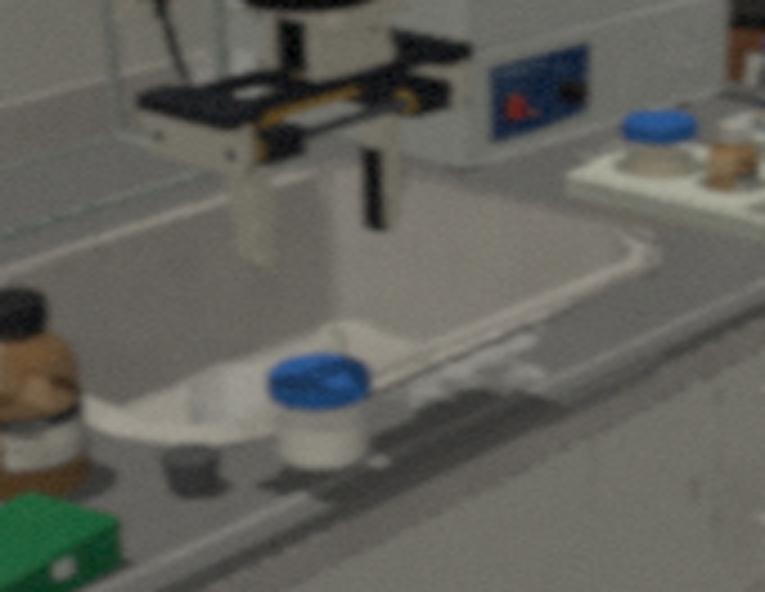

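Emit:
{"op": "carry_out", "data": {"targets": [[[0,1.2,9.8],[0,0,0]],[[20,0,0],[0,0,0]],[[30,0,0],[0,0,0]],[[30,0,0],[0,0,0]],[[15,0,0],[0,0,0]],[[10,0,0],[0,0,0]],[[0,0,0],[0,0,0]],[[0,0,0],[0,0,0]]]}}

```text
t: 41.25
eef_pos: [0.4381, 0.4324, 0.0485]
eef_rot: [-0.5, 0.499, 0.5, 0.501]
force: [0.1, -0.2, 0.6]
width: 0.0822
```

Run:
```python
from h import *
go(.438,.4315,.039,90)
d=shot('scene','scene21.png')
a=cv2.imread('pics/scene21.png'); cv2.imwrite('pics/s21z.png',cv2.resize(a[130:290,160:330],None,fx=4.5,fy=3.7,interpolation=cv2.INTER_CUBIC))
a=cv2.imread('pics/scene19.png'); cv2.imwrite('pics/s19y.png',cv2.resize(a[150:200,320:380],None,fx=12,fy=12,interpolation=cv2.INTER_CUBIC))
```

```text
tcp [0.4381 0.4324 0.0485] jaw 90.02 tilt [-1.     -0.0014  0.001 ] w 0.0822 F [ 0.1 -0.2  0.6] t 41.25
shift mm [ 9.5  0.1 -0.9] turn x rad 0.0004
```

View pics/s21z.png

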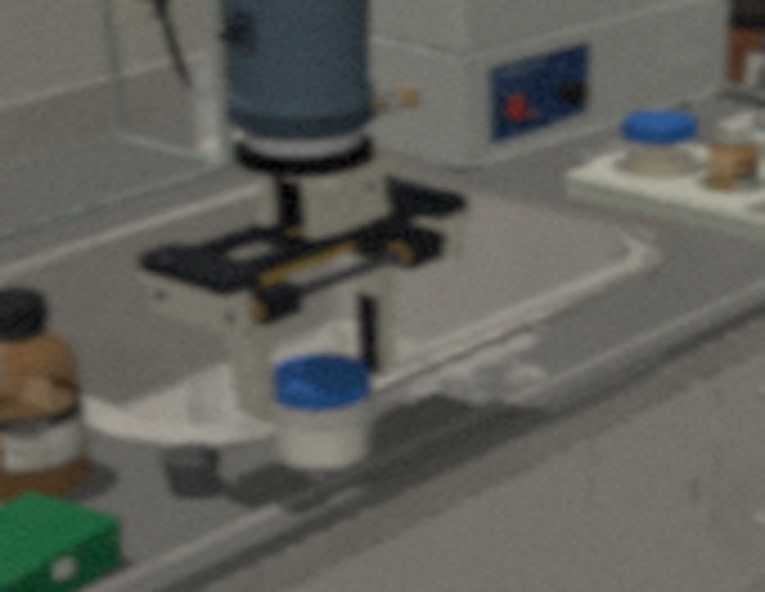

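View pics/s19y.png

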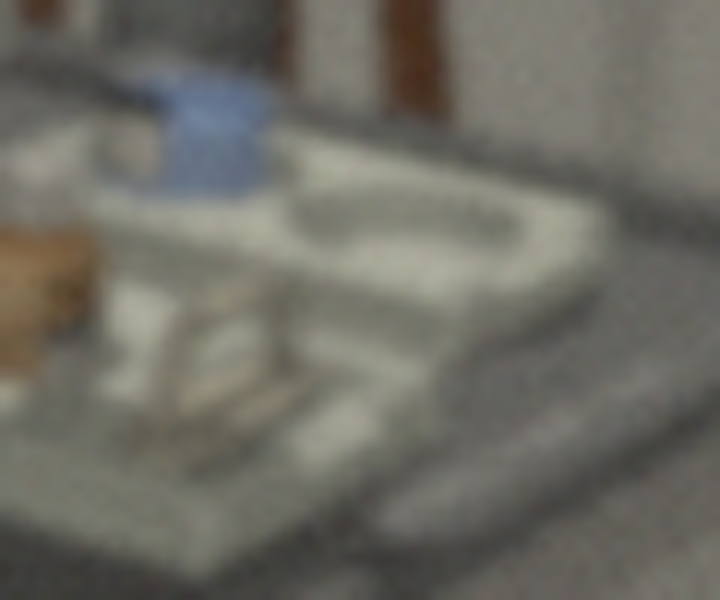

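Emit:
{"op": "carry_out", "data": {"targets": [[[4,0,-0.5],[0,0,0]],[[4,0,0],[0,0,0]],[[0,0,0],[0,0,0]],[[0,0,0],[0,0,0]]]}}

```text
t: 41.7
eef_pos: [0.4374, 0.4311, 0.0394]
eef_rot: [-0.5, 0.5, 0.5, 0.5]
force: [-0.1, 0.2, 0.5]
width: 0.0821
```

Emit:
{"op": "carry_out", "data": {"targets": [[[0,0,0],[0,0,0]],[[0,0,0],[0,0,0]],[[0,0,0],[0,0,0]],[[0,0,0],[0,0,0]],[[0,0,0],[0,0,0]],[[0,0,0],[0,0,0]]], "fingers": 45, "squeeze": 20}}

```text
t: 42.3
eef_pos: [0.4375, 0.4312, 0.0395]
eef_rot: [-0.5, 0.5, 0.5, 0.5]
force: [-0.1, -0.4, 0.3]
width: 0.0584
```

Emit:
{"op": "carry_out", "data": {"targets": [[[-5,0,0],[0,0,0]],[[-20,0,0],[0,0,0]],[[-30,0,0],[0,0,0]],[[-35,0,0],[0,0,0]],[[-35,0,0],[0,0,0]],[[-25,0,0],[0,0,0]],[[0,0,-12],[0,0,0]],[[0,-2,-25],[0,0,0]]]}}

```text
t: 43.1
eef_pos: [0.4391, 0.3944, 0.1895]
eef_rot: [-0.501, 0.499, 0.501, 0.5]
force: [-0.4, -0.8, -1.1]
width: 0.0592
```

Emit:
{"op": "carry_out", "data": {"targets": [[[0,-3,-35],[0,0,0]],[[0,-3,-35],[0,0,0]],[[0,-3,-35],[0,0,0]],[[0,-3,-35],[0,0,0]],[[0,-3,-35],[0,0,0]],[[0,-3,-35],[0,0,0]],[[0,-3,-35],[0,0,0]],[[0,-3,-35],[0,0,0]]]}}

```text
t: 43.9
eef_pos: [0.462, 0.1123, 0.1881]
eef_rot: [-0.5, 0.501, 0.501, 0.499]
force: [0.7, 0.5, -1.3]
width: 0.0585
```

Emit:
{"op": "carry_out", "data": {"targets": [[[0,-3,-35],[0,0,0]],[[0,-3,-35],[0,0,0]],[[0,-3,-35],[0,0,0]],[[0,-3,-35],[0,0,0]],[[0,-3,-35],[0,0,0]],[[0,-3,-35],[0,0,0]],[[0,-3,-35],[0,0,0]],[[0,-3,-35],[0,0,0]]]}}

```text
t: 44.7
eef_pos: [0.486, -0.1671, 0.188]
eef_rot: [-0.499, 0.5, 0.501, 0.5]
force: [0.5, 0.2, -1.0]
width: 0.0584
```

Emit:
{"op": "carry_out", "data": {"targets": [[[0,-5,-35],[0,0,0]],[[0,-5,-30],[0,0,0]],[[0,-1,-15],[0,0,0]],[[0,0,0],[0,0,0]],[[0,0,0],[0,0,0]]]}}

```text
t: 45.2
eef_pos: [0.4977, -0.2447, 0.1886]
eef_rot: [-0.499, 0.5, 0.501, 0.5]
force: [-0.5, -0.1, -1.2]
width: 0.0589
```

Run:
```python
from h import *
go(.4985,-.2505,.0435,90)
d=shot('scene','scene22.png')
a=cv2.imread('pics/scene22.png'); cv2.imwrite('pics/s22z.png',cv2.resize(a[80:220,250:400],None,fx=5,fy=4.2,interpolation=cv2.INTER_CUBIC))
```

```text
tcp [ 0.4977 -0.2447  0.1886] jaw 89.98 tilt [-1.      0.0015  0.0019] w 0.0589 F [-0.5 -0.1 -1.2] t 45.2
shift mm [145.1  -1.   -6.1] turn x rad -0.0003
```

View pics/s22z.png

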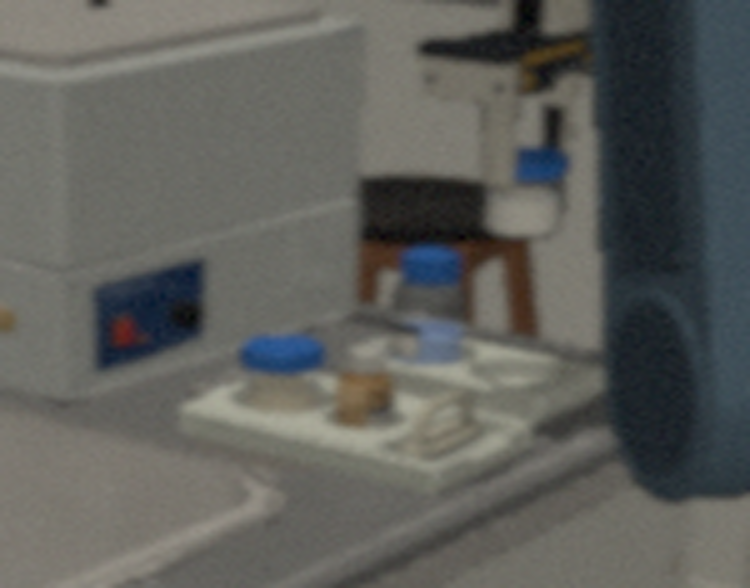

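Emit:
{"op": "carry_out", "data": {"targets": [[[0,-0.5,-6],[0,0,0]],[[15,0,0],[0,0,0]],[[25,0,0],[0,0,0]],[[25,0,0],[0,0,0]],[[25,0,0],[0,0,0]],[[12,0,0],[0,0,0]],[[0,0,0],[0,0,0]],[[0,0,0],[0,0,0]]]}}

```text
t: 46.05
eef_pos: [0.4996, -0.2519, 0.0883]
eef_rot: [0.501, -0.5, -0.5, -0.5]
force: [-0.1, -0.3, -0.8]
width: 0.0589
```

Run:
```python
from h import *
go(.4985,-.2505,.0435,90)
d=shot('scene','scene23.png')
a=cv2.imread('pics/scene23.png'); cv2.imwrite('pics/s23z.png',cv2.resize(a[110:200,290:390],None,fx=7,fy=6.4,interpolation=cv2.INTER_CUBIC))
```

```text
tcp [ 0.4996 -0.2519  0.0883] jaw 90.05 tilt [-1.e+00 -8.e-04 -6.e-04] w 0.0589 F [-0.1 -0.3 -0.8] t 46.05
shift mm [44.8  1.2  1.4] turn x rad 0.0008
```

View pics/s23z.png

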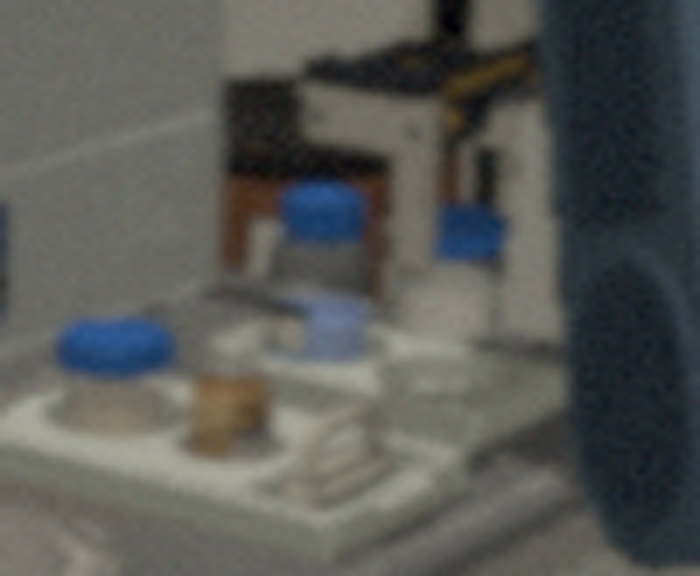

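Emit:
{"op": "carry_out", "data": {"targets": [[[10,1,1],[0,0,0]],[[10,0,0],[0,0,0]],[[8,0,0],[0,0,0]],[[8,0,0],[0,0,0]],[[4,0,0],[0,0,0]],[[2,0,0],[0,0,0]],[[0,0,0],[0,0,0]],[[0,0,0],[0,0,0]]]}}

```text
t: 46.9
eef_pos: [0.4983, -0.251, 0.0457]
eef_rot: [0.5, -0.5, -0.5, -0.5]
force: [-0.0, 0.1, -0.8]
width: 0.0586
```

Emit:
{"op": "carry_out", "data": {"targets": [[[0.8,0,0],[0,0,0]],[[0.5,0,0],[0,0,0]],[[0,0,0],[0,0,0]],[[0,0,0],[0,0,0]]]}}

```text
t: 47.3
eef_pos: [0.4981, -0.2509, 0.0442]
eef_rot: [0.5, -0.5, -0.5, -0.5]
force: [-0.5, 0.0, -1.5]
width: 0.0584
```

Emit:
{"op": "carry_out", "data": {"targets": [[[0.6,0,0],[0,0,0]],[[0.6,0,0],[0,0,0]],[[0,0,0],[0,0,0]],[[0,0,0],[0,0,0]]]}}

```text
t: 47.7
eef_pos: [0.4982, -0.2509, 0.0435]
eef_rot: [0.5, -0.5, -0.5, -0.5]
force: [-1.8, 1.6, 5.2]
width: 0.0583
```

Contact; release, rise, and move aside for a final look.

Emit:
{"op": "carry_out", "data": {"targets": [[[0,0,0],[0,0,0]],[[0,0,0],[0,0,0]],[[0,0,0],[0,0,0]],[[-10,0,0],[0,0,0]],[[-30,0,0],[0,0,0]],[[-40,0,0],[0,0,0]],[[-40,0,0],[0,0,0]],[[-40,0,0],[0,0,0]]], "fingers": 82}}

```text
t: 48.5
eef_pos: [0.4979, -0.2507, 0.2052]
eef_rot: [0.5, -0.5, -0.5, -0.5]
force: [0.9, -0.3, -0.6]
width: 0.082
```

Emit:
{"op": "carry_out", "data": {"targets": [[[0,4,20],[0,0,0]],[[0,5,35],[0,0,0]],[[0,5,40],[0,0,0]],[[0,5,40],[0,0,0]],[[0,5,40],[0,0,0]],[[0,5,40],[0,0,0]],[[0,5,40],[0,0,0]],[[0,5,40],[0,0,0]]]}}

```text
t: 49.3
eef_pos: [0.4579, 0.0461, 0.2028]
eef_rot: [-0.5, 0.5, 0.5, 0.5]
force: [0.8, -0.3, -0.2]
width: 0.0821
```

Emit:
{"op": "carry_out", "data": {"targets": [[[0,5,40],[0,0,0]],[[0,5,40],[0,0,0]],[[0,5,40],[0,0,0]],[[0,5,30],[0,0,0]],[[0,0,0],[0,0,0]],[[0,0,0],[0,0,0]]]}}

```text
t: 49.9
eef_pos: [0.4381, 0.1946, 0.2027]
eef_rot: [-0.501, 0.5, 0.501, 0.499]
force: [0.3, -0.0, 1.0]
width: 0.0816
```

Run:
```python
from h import *
go(.4,.3,.2,90)
d=shot('scene','scene24.png'); t=shot('top','top24.png')
a=cv2.imread('pics/scene24.png'); cv2.imwrite('pics/s24z.png',cv2.resize(a[110:200,270:390],None,fx=6.5,fy=6,interpolation=cv2.INTER_CUBIC))
a=cv2.imread('pics/top24.png'); cv2.imwrite('pics/t24z.png',cv2.resize(a[160:250,310:430],None,fx=6,fy=6,interpolation=cv2.INTER_CUBIC))
hsv=cv2.cvtColor(t['image'],cv2.COLOR_RGB2HSV); m=(hsv[:,:,0]>100)&(hsv[:,:,0]<120)&(hsv[:,:,1]>150)
for s,c,l in blobs(m,(325,165,420,245)): print(s,c.round(1),[ray2plane(t,c,z)[0].round(4).tolist() for z in (.069,.112)])
```

```text
tcp [0.4381 0.1946 0.2027] jaw 90.15 tilt [-1.e+00  6.e-04 -6.e-04] w 0.0816 F [ 0.3 -0.   1. ] t 49.9
shift mm [  2.6  37.9 105.5] turn x rad 0.0026
[343 175  17  17 229] [350.7 182.8] [[0.5922, -0.0927, 0.069], [0.582, -0.0855, 0.112]]
[395 180  15  13 143] [402.  185.8] [[0.5865, -0.2605, 0.069], [0.5765, -0.2485, 0.112]]
[390 204  18  17 236] [398.8 212.1] [[0.4993, -0.2486, 0.069], [0.4918, -0.2369, 0.112]]
```

View pics/s24z.png

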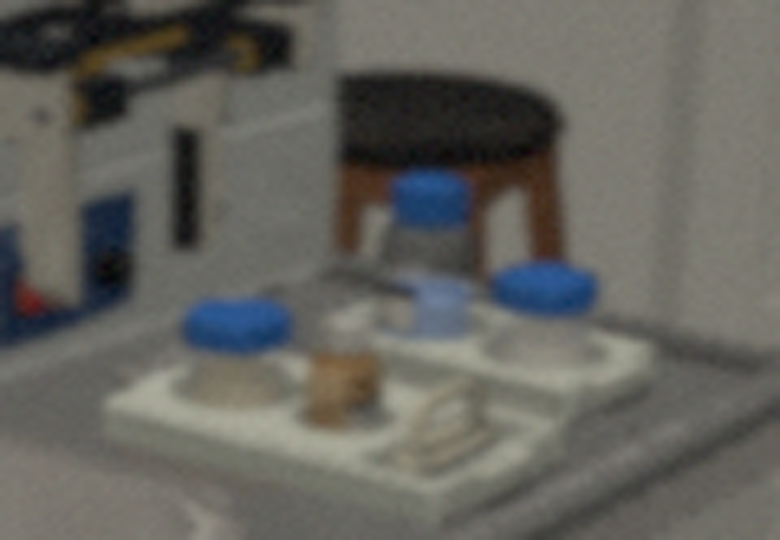

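View pics/t24z.png

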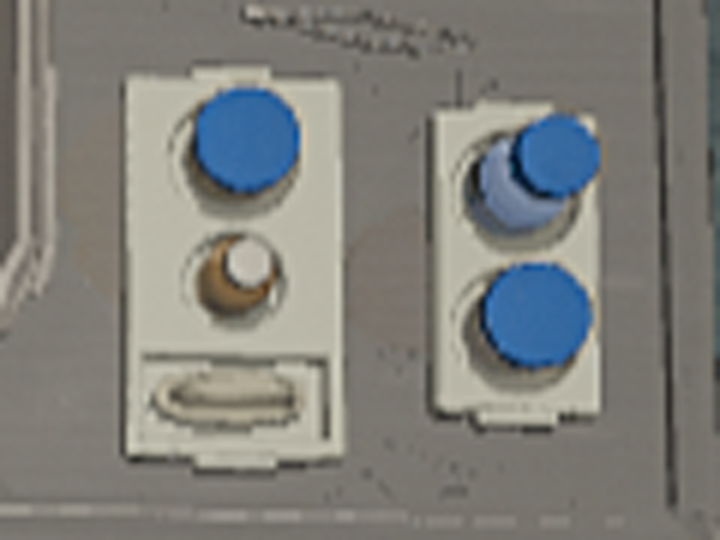

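View pics/scene24.png

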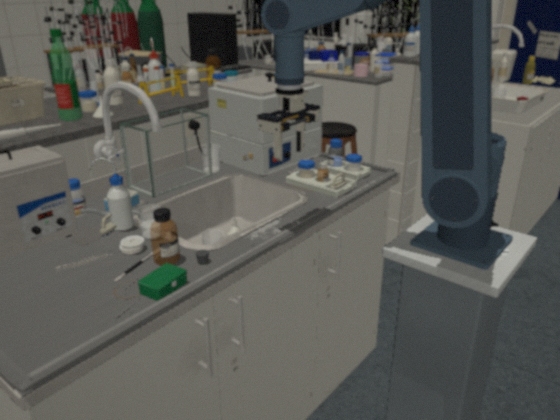

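Run:
```python
from h import *
print(order.finish_job(), telemetry.state()['t'])
```

```text
the job is handed in; nothing more can be done
the job is handed in; nothing more can be done
```

Both kits are made up, and the job was handed in at about 50 s of the 128 s allowed.

- **Bacteriology tray:** holds the scrub brush, the dropper bottle and one sample jar.
- **Metals tray:** holds the reagent bottle in the far pocket and the other sample jar in the near one.

**Setting down:** I lowered each item in small steps until the wrist sensor felt the pocket floor, at 3 to 11 N, then opened the fingers and rose straight up. At that contact each item stood 4 mm above its pick height, within 1 mm, which matches the pocket floor.

**Last checks:** The final top and scene pictures show all five items upright in their pockets. The two jar lids and the reagent cap, measured at their expected heights, lie within about 3 mm of where I set them down. The amber bottle and the stopper look unmoved, and the gripper was clear of everything.

**What disagreed:**
- **Brush grip:** my first two grips caught the taper below the bar, at 12.8 and 11.3 mm wide. I re-gripped 5 mm higher, at 10.3 mm, before lifting.
- **Metals tray position:** my first estimate was about 3 mm off in y. I corrected it from a picture overlay before placing anything there.

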